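Move a freshly glazed tile to the kiln slab with a lifter

ROBOT

A 7-joint arm with a two-finger parallel gripper is mounted at the origin on the work surface. World frame = base frame: x ahead of the robot, y to its left, z up, the work surface at z = 0. Lengths are in m, angles in rad, forces in N, time in s.
With the tool pointing down it reaches from about 0.425 to 0.925 m from the base axis. Payload 6.8 kg.
Tool frame: the origin (TCP) lies midway between the tips of the shut fingers; the grasp point (between the pads) lies 19 mm behind it; x points along the fingers, y is the direction in which the jaws open and shut, and the axes are right-handed (so a half turn about x gives the same grasp; the last joint's range is limited). The gripper opens to 88 mm and grips with 3 to 60 N. Pads are 20 mm wide; open, the fingers measure 115 mm over their backs; the gripper's body (75 mm by 178 mm) begins 61 mm behind the grasp point.
Start: joints at [-1.214, 0.477, 0.022, 1.555, -0.011, 1.109, -0.083], TCP at [0.303, 0.603, 0.223] pointing down, gripper open.
Joint ranges: [-2.96, 2.96], [-0.34, 2.1], [-1.41, 1.46], [0.24, 2.44], [-1.37, 4.51], [0.17, 1.92], [-2.96, 2.96]. Speed limits (rad/s): [2.39, 2.39, 3.14, 3.14, 3.14, 3.14, 3.14].

INTERFACE

Orientations are given as a unit quaternion [w, x, y, z].
In Python, from cell import bot, grab_frame, get_calibration gives the robot as it stands. The module is installed in compiled form; this text tells all that it offers.
- The arm moves only by the shell command python3 -m inch 'ROWS' [OPENING] [FORCE]. ROWS is JSON, a list of rows, each an object with "linear": the shift along the tool's x, y, z in units of 0.25 m (1.0 is 0.25 m), a list of three; "rot": the turn, a rotation vector about the tool's x, y, z in units of 180 degrees (1.0 is 180 degrees), a list of three. A call has 1 to 20 rows; each row shifts and turns the commanded pose from where the row before left it, along the tool's axes as they then stand; what a row does not reach is not made up. A row lasts 1/8 s, in which the tool goes at most 62.5 mm and 10.7 degrees, less where a joint would pass 70% of its speed; a pose out of reach is approached as far as the arm can. A call with a number of a shift or a turn outside -1 to 1 is refused whole. A call with a gripper value outside its range is refused whole. OPENING is the opening, from 0 (shut) to 1 (fully open), set as the call begins (- or left out, the last holds). The fingers move at their own pace and stop on an object; FORCE is the grip in N (left out, the last holds). Time passes only in rows, so rows that do not move let the fingers close. It gives the time, the measured TCP pose, the force and the opening at its end, in the units of the state.
- bot.state(): the state, without advancing time (a new reading comes with each control period).
- grab_frame(name): name is "side" or "top" or "wrist"; returns (picture, depth): 420x560x3 uint8, blue, green, red; 420x560 float32, m along the optical axis (not along the pixel's ray), 0 where there is no reading.
- get_calibration(name): a dict with "mtx" (3x3 intrinsics, pixels), "position" and "attitude" of the camera in the world. Camera axes: x right, y up, looking along -z (the intrinsics and any distortion apply to the point x, -y, -z); pixel columns grow to the right and rows downward; lengths in m; the calibration is good to about 2 mm. The wrist camera is an equidistant fisheye: a pixel r from the principal point sees the ray r / f radians off the axis. A picture is of the moment at which its call begins: read the wrist's pose just before it. get_calibration takes no time and is no camera call; for the wrist camera it gives the pose at the moment of the call.
- bot.close_job(): hands the job in, once; it reports no verdict.
The state is a dict: "time_s": time; "q": joint angles; "joint_velocities": joint speeds; "effort": joint torques, N m; "ee_pos": TCP position; "ee_rot": TCP orientation; "wrist_force": force on the tool from outside, world axes, zero at the start; "wrist_torque": the same for the moment, N m; "width": finger opening in m.
Only numpy, scipy, OpenCV 4.12 (cv2) and the standard library are available. Lean on these libraries where they do the work, as an engineer would, in place of code of your own. Each camera call takes 0.05 s, during which the arm holds its last target.

TASK

The square tile on the lower board of the ware rack is freshly glazed, so neither the gripper nor the arm may touch it: take the flat lifter and push its blade, without forcing, all the way under the tile against the rack's back stop until the tile meets the foot of the handle. Bring the tile out without knocking the rack and set it gently and squarely on the middle of the two bars of the kiln slab, never tipping it steeply or dropping it. Then draw the lifter out and stand it back on the bench with its blade flat; leave the jar, the cup and the bowl where they are.

Things in the scene. Friction and masses are not known exactly. Their poses are not given: they have to be found in the camera images.
- lifter: Flat lifter, 0.15 kg, standing on the bench by itself: steel blade 95 (x) x 60 (y) x 3 mm, rounded front edge; dark wooden handle rising from the middle of the blade's rear edge, leaning back (to -x) 40 degrees from upright when the blade is flat, section 18 mm (y, the faces to grip) x 24 mm. Origin: centre of the blade's underside; x from handle to front edge, z up.
- lifter_grip (a point): Point on the handle's axis 92 mm up from the blade (the wood runs from 24 to 118 mm): x -104, z +72 mm from the lifter's origin; axes as the lifter's. Grip across y with the fingers pointing down along the handle: this keeps the gripper clear of the rack's upper tier.
- lifter_tip (a point): Middle of the blade's front edge at the underside: +47.5 mm in x from the lifter's origin. Axes as the lifter's. With the blade fully under, the tile's near side meets the handle's foot and the tile's centre is about 10 mm ahead (+x) of the lifter's origin.
- tile: Flat square tile 110 x 110 x 9 mm, plain bisque white, 0.12 to 0.19 kg, on the rack's lower board, 8 to 70 mm short of the back stop. Its lower edges are bevelled all round, from 9 mm in at the underside to 4 mm up at the side, so a thin blade pushed along the board slides the tile to the stop, then wedges under. Origin: centre of its underside; z up, x and y along its sides.
- rack: Fixed two-tier ware rack, open at its front (-x); x points inward, z up, origin on the bench. Lower board: top at z 40 mm, x -115 to +125, y +-150 mm. Upper tier: wire grid at z 190 mm (wires up to 8 mm thick), x -66 to +123, y +-144 mm; an upright gripper on the handle would hit it. Posts 10 mm thick at x +20 and +115, y +-140 mm.
- rack_front (a point): Middle of the front edge of the rack's lower board, on its top: x -115, y 0, z +40 mm in the rack's frame, axes as the rack's. The board's low back stop (12 mm high, 160 mm long) is clamped with its front face somewhere from 170 to 215 mm behind this point; where is not reported, it must be felt (the tile stops sliding) or seen.
- setter: Fixed kiln slab 150 (x) x 160 (y) x 15 mm with two parallel bars on it along x, each 120 mm long, 20 mm wide, 25 mm high, centred at y -50 and +50 mm. The gap between them is 80 mm: the blade can pass down between the bars while the wider tile stays on them. Origin: centre of the slab's underside, z up.
- setter_top (a point): Centre between the two bars at the height of their tops, 40 mm above the bench: where the centre of the tile's underside belongs. Axes as the slab's.
- glaze_jar: Bystander: lidded jar, 66 mm across, 85 mm high; origin at the centre of its foot.
- cup: Bystander: small cup, 68 mm across, 70 mm high; origin at the centre of its foot.
- bowl: Bystander: small bowl, 100 mm across, 50 mm high; origin at the centre of its foot.
Not all that is in view belongs to the job. Several things look just like the lifter: the one meant starts farthest to the robot's right.

How it is judged:
On the way, in this order (a step that is already met when the one before it is completed fails the run):
1. the tile is off the rack's board, carried by the lifter with the blade fully under it (its centre under 18 mm ahead of the blade's centre) (height (world z) of tile above 0.05 m and contact force between tile and rack below 0.05 N and contact force between tile and lifter above 0.4 N and x of tile in the frame of lifter below 0.018 m), for 0.3 s.
2. the tile lies on the slab's two bars and the lifter no longer touches it (horizontal distance between tile and setter_top below 0.02 m and height (world z) of tile between 0.037 and 0.043 m and contact force between tile and lifter below 0.05 N and contact force between tile and setter above 0.4 N), for 0.2 s.
At the end, for the whole second after the job is handed in: Tile flat and at rest on the two bars: centre within 20 mm of the middle seen from above, underside within 3 mm of the bars' tops, square within 0.2 rad, clear of the lifter; lifter at rest on the bench, blade flat within 0.06 rad and 4 mm (horizontal distance between tile and setter_top below 0.02 m and height (world z) of tile between 0.037 and 0.043 m and angle between tile's own z axis and vertical below 0.05 rad and (angle between the x axis of tile and the x axis of setter, either way round below 0.2 rad or angle between the x axis of tile and the y axis of setter, either way round below 0.2 rad) and linear speed of each of tile, lifter below 0.01 m/s and contact force between tile and lifter below 0.05 N and height (world z) of lifter between -0.003 and 0.004 m and angle between lifter's own z axis and vertical below 0.06 rad); the robot touches nothing.
It fails at once if the gripper or the arm touches the tile (contact force between any of the fingers, the arm and tile above 0.3 N).
It fails at once if the tile is tipped over 0.5 rad or falls off the rack, the lifter or the bars (angle between tile's own z axis and vertical above 0.5 rad or height (world z) of tile below 0.03 m).
It fails at once if the tile is pressed hard on the rack or its stop (over 30 N), or dropped hard on the kiln slab (over 15 N) (contact force between tile and setter above 15 N or contact force between tile and rack above 30 N).
It fails at once if the arm knocks the rack (over 15 N) (contact force between any of the arm, the fingers and rack above 15 N).
It fails at once if the jar, the cup or the bowl is moved over 30 mm (distance of any of glaze_jar, cup, bowl from where it was at the start of the episode above 0.03 m).
It also fails if it takes over 72 s, if anything falls off the work surface, if the arm or the gripper's body presses on something with over 40 N, if the wrist force passes 120 N, or if a joint passes its speed limit or range.

## Working session

There is one attempt and no reset: what is moved stays moved. The work goes in short steps, Python scripts to look and compute and a shell command to move; the robot and the scene stay as the last step left them, time stands still between calls to the robot, and variables do not carry over. Pictures are saved under pics/ and viewed, and the job is handed in when it is done.

```bash
ls; mkdir -p pics; python3 - <<'E'
from cell import bot, grab_frame, get_calibration
import cv2,numpy as np
print(bot.state())
for n in ("side","top","wrist"):
    c=get_calibration(n); print(n,c)
    p,d=grab_frame(n); cv2.imwrite(f"pics/{n}0.png",p); np.save(f"pics/{n}0.npy",d)
E
```

```text
pics
{'time_s': 0.0, 'q': array([-1.21410279,  0.47777955,  0.02234   ,  1.5564415 , -0.01147836,
        1.10930664, -0.08307874]), 'joint_velocities': array([ 3.64281463e-04, -1.04785019e-04, -1.33172416e-04,  8.81548225e-04,
       -4.12371363e-04,  9.64764283e-05,  5.11326878e-05]), 'effort': array([ 4.31966891e-04, -5.82853639e+01,  1.53487567e+00, -2.72608531e+01,
       -5.42567682e-02,  1.70067401e-02,  1.09987930e-04]), 'ee_pos': array([0.30231023, 0.60284241, 0.22169972]), 'ee_rot': array([ 0.68800783,  0.16220418,  0.68819566, -0.1634679 ]), 'wrist_force': array([0.2533071 , 0.12177997, 0.23774131]), 'wrist_torque': array([-0.02935897,  0.01451243,  0.02251071]), 'width': 0.08762984081320797}
side {'mtx': array([[472.34589703,   0.        , 282.40105642],
       [  0.        , 472.34589703, 206.27524672],
       [  0.        ,   0.        ,   1.        ]]), 'position': array([ 0.29235116, -0.76325579,  1.07218154]), 'attitude': array([ 0.92517181,  0.36374787, -0.03759321, -0.1016433 ])}
top {'mtx': array([[439.3335656 ,   0.        , 278.71521932],
       [  0.        , 439.3335656 , 209.64822025],
       [  0.        ,   0.        ,   1.        ]]), 'position': array([0.3798544 , 0.14518791, 1.39971181]), 'attitude': array([ 0.71089831,  0.02437439, -0.02611259, -0.70238708])}
wrist {'mtx': array([[325.1922621 ,   0.        , 273.48481241],
       [  0.        , 325.1922621 , 217.25264483],
       [  0.        ,   0.        ,   1.        ]]), 'position': array([0.22859821, 0.6400661 , 0.3844549 ]), 'attitude': array([ 0.84102485, -0.12887204, -0.07808745,  0.51958786])}
```

View pics/top0.png

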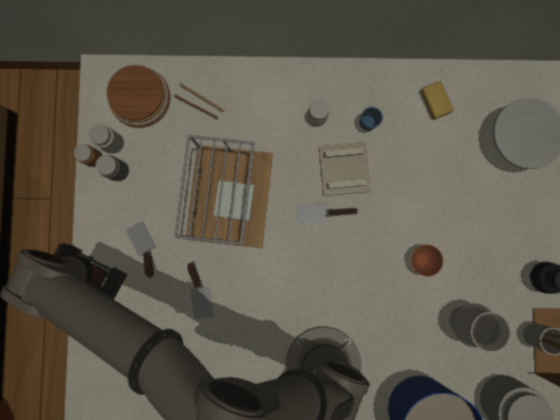

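View pics/side0.png

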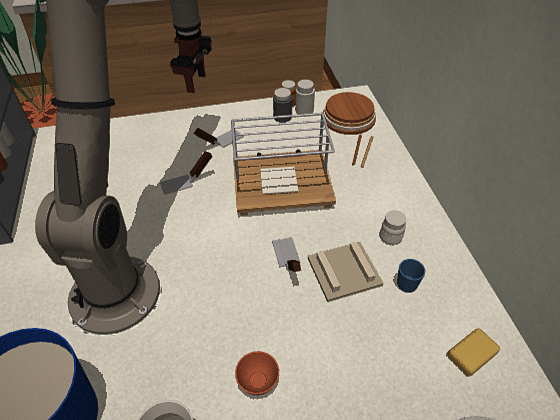

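View pics/wrist0.png

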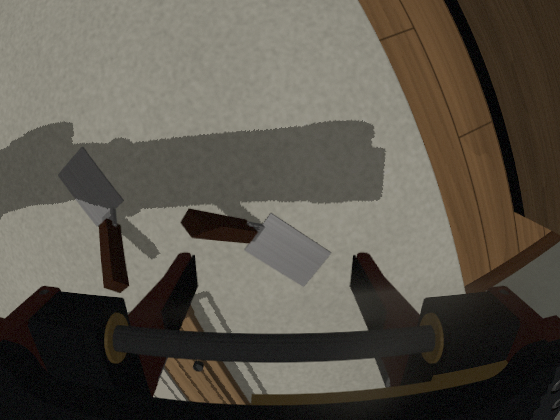

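The target lifter is the one at top-image (325,211), between the rack (open to image right, i.e. world −y) and the slab at (345,170). Next I deproject.

```bash
cat > h.py <<'E'
import numpy as np, cv2
from scipy.spatial.transform import Rotation as R
from cell import bot, grab_frame, get_calibration
def Rq(q): q=np.array(q); return R.from_quat([q[1],q[2],q[3],q[0]])
def cloud(d,c,fish=False):
    K=c['mtx']; v,u=np.mgrid[0:d.shape[0],0:d.shape[1]].astype(float)
    x=(u-K[0,2])/K[0,0]; y=(v-K[1,2])/K[1,1]
    if fish:
        r=np.hypot(x,y); s=np.where(r>1e-9,np.tan(np.minimum(r,1.5))/np.maximum(r,1e-9),1); x=x*s;y=y*s
    P=np.stack([x*d,-y*d,-d],-1)
    W=P@Rq(c['attitude']).as_matrix().T+c['position']
    W[d==0]=np.nan
    return W
def proj(P,c,fish=False):
    K=c['mtx']; p=(np.atleast_2d(P)-c['position'])@Rq(c['attitude']).as_matrix()
    x=p[:,0]/-p[:,2]; y=-p[:,1]/-p[:,2]
    if fish:
        r=np.hypot(x,y); th=np.arctan2(np.hypot(p[:,0],p[:,1]),-p[:,2]); s=th/np.maximum(r,1e-9); x=x*s;y=y*s
    return np.stack([x*K[0,0]+K[0,2],y*K[1,1]+K[1,2]],-1)
E
python3 - <<'E'
from h import *
for n in("top","side"):
    im=cv2.imread(f"pics/{n}0.png"); c=get_calibration(n); W=cloud(np.load(f"pics/{n}0.npy"),c)
    np.save(f"pics/W{n}.npy",W)
    print(n,"table z",[np.round(W[a],4) for a in ([(250,380),(300,480),(60,300)] if n=="top" else [(380,330),(320,220),(250,430)])])
W=np.load("pics/Wtop.npy"); im=cv2.imread("pics/top0.png")
cv2.imwrite("pics/topc1.png",cv2.resize(im[120:260,165:390],None,fx=3.5,fy=3.5,interpolation=cv2.INTER_CUBIC))
im=cv2.imread("pics/side0.png")
cv2.imwrite("pics/sidec1.png",cv2.resize(im[100:310,215:435],None,fx=2.8,fy=2.8,interpolation=cv2.INTER_CUBIC))
E
```

```text
top table z [array([ 0.3555, -0.1806,  0.0007]), array([ 0.2025, -0.4945,  0.0021]), array([0.9693, 0.0788, 0.0066])]
side table z [array([ 0.4919, -0.3475, -0.0012]), array([ 2.634e-01, -1.387e-01, -1.000e-04]), array([ 8.76e-01, -4.75e-02, -1.00e-04])]
```

View pics/topc1.png

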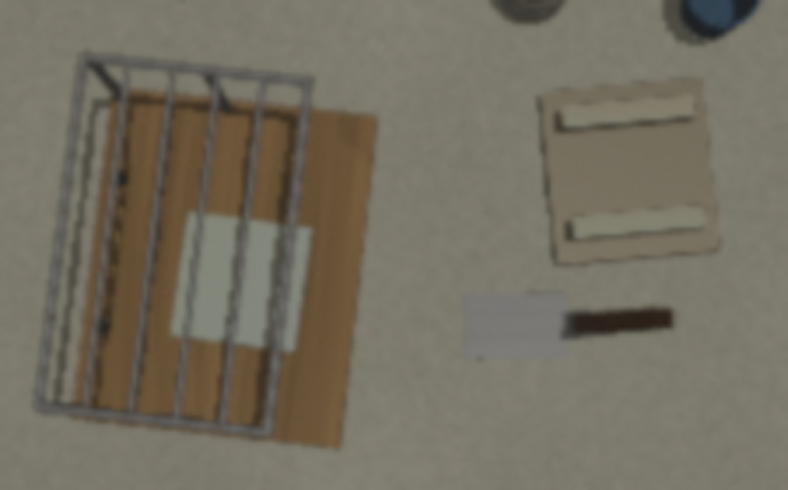

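View pics/sidec1.png

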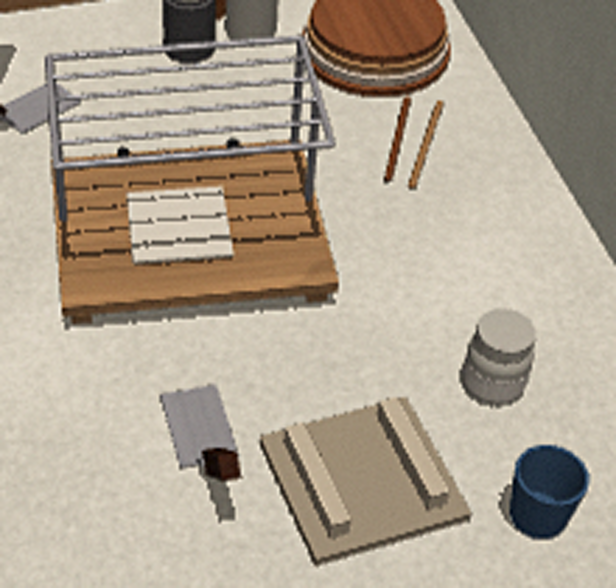

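```bash
cat > fit.py <<'E'
from h import *
from scipy.optimize import least_squares
T=lambda x,y:((x+.5)/3.5-.5+165,(y+.5)/3.5-.5+120)
S=lambda x,y:((x+.5)/2.8-.5+215,(y+.5)/2.8-.5+100)
ct,cs=get_calibration("top"),get_calibration("side")
obs={
'rack':[((-.115,.15,.04),T(342,447),S(62,305)),((-.115,-.15,.04),T(376,116),S(337,283)),
  ((-.066,.144,.19),T(268,432),None),((-.066,-.144,.19),T(310,80),None),((.123,.144,.19),T(40,408),None),((.123,-.144,.19),T(84,56),None)],
'tile':[((.055,-.055,.049),T(188,211),S(223,187)),((-.055,-.055,.049),T(312,227),S(233,258)),((-.055,.055,.049),T(296,352),S(133,263)),((.055,.055,.049),T(171,337),S(127,190))],
'lifter':[((.0475,-.03,.003),T(463,293),S(215,385)),((-.0475,-.03,.003),T(565,292),S(234,457)),((-.0475,.03,.003),T(565,358),S(180,468)),((.0475,.03,.003),T(463,359),S(160,394))],
'setter':[((.075,-.08,.015),T(538,94),S(405,398)),((-.075,-.08,.015),T(702,78),S(469,514)),((-.075,.08,.015),T(720,248),S(317,555)),((.075,.08,.015),T(556,265),S(261,437))],
}
for k,o in obs.items():
    P=np.array([a[0] for a in o]); 
    def res(p,full=False):
        c,s=np.cos(p[2]),np.sin(p[2]); W=P.copy(); W[:,0]=p[0]+c*P[:,0]-s*P[:,1]; W[:,1]=p[1]+s*P[:,0]+c*P[:,1]
        r=[]
        for cam,j in((ct,1),(cs,2)):
            q=proj(W,cam)
            for i,a in enumerate(o):
                if a[j] is not None: r.append(q[i]-a[j])
        return np.array(r) if full else np.array(r).ravel()
    f=least_squares(res,[.6,.1,1.57],loss='soft_l1')
    print(k,np.round(f.x,4),'deg',np.degrees(f.x[2]).round(2)); print(np.round(res(f.x,True),1).tolist())
E
python3 fit.py
```

```text
rack [0.519  0.2926 1.4721] deg 84.35
[[-0.5, 0.5], [0.6, -0.5], [1.2, 1.5], [1.2, -0.8], [-2.0, 0.7], [-1.4, -1.4], [-0.6, 0.6], [0.7, -0.5]]
tile [0.5052 0.2811 1.4479] deg 82.96
[[0.5, -0.0], [0.2, 0.2], [-0.1, -0.3], [0.2, -0.9], [-0.4, -0.1], [0.0, -1.3], [-0.3, -0.5], [-0.4, 1.1]]
lifter [0.4716 0.0365 1.5779] deg 90.41
[[0.1, -0.2], [0.7, 0.2], [0.7, 0.2], [0.0, -0.3], [-0.1, -0.6], [1.1, -0.4], [-0.6, -0.4], [-0.6, -0.1]]
setter [ 0.6133 -0.0656  1.6748] deg 95.96
[[0.3, -0.8], [0.1, -0.4], [0.3, 0.6], [0.1, 0.0], [0.1, -1.0], [1.0, -0.5], [-0.7, 1.4], [-1.0, -0.6]]
```

```bash
cat > plan.py <<'E'
from h import *
POS={'rack':(.519,.2926,1.4721),'tile':(.5052,.2811,1.4479),'lifter':(.4716,.0365,1.5779),'setter':(.6133,-.0656,1.6748)}
def Rz(a): return R.from_euler('z',a)
def cur():
    s=bot.state(); return np.array(s['ee_pos']),Rq(s['ee_rot']),s
def grip_tool(yaw,tilt=np.radians(40),flip=1,pitch=0):
    """tool rotation for lifter yaw (lifter flat + pitch nose-up)"""
    x=np.array([np.sin(tilt),0,-np.cos(tilt)]); y=np.array([0,flip,0.]); z=np.cross(x,y)
    return Rz(yaw)*R.from_euler('y',-pitch)*R.from_matrix(np.stack([x,y,z],1))
def rel(p0,r0,p1,r1):
    d=r0.inv().apply(np.asarray(p1)-p0)/.25; w=(r0.inv()*r1).as_rotvec()/np.pi
    return d,w
def show(p1,r1):
    p0,r0,s=cur(); d,w=rel(p0,r0,p1,r1)
    print('pos',p0.round(4),'q',np.round(s['q'],2)); print('tool axes (cols)\n',r0.as_matrix().round(3))
    print('lin units',d.round(4),'rot units',w.round(4)); n=max(np.linalg.norm(d)/.25,np.linalg.norm(w)/.0594); print('min rows',round(n,1))
E
python3 - <<'E'
from plan import *
x,y,a=POS['lifter']
for f in(1,-1):
    r=grip_tool(a,flip=f); g=np.array([x,y,0])+Rz(a).apply([-.104,0,.072]); 
    tcp=g+r.apply([.019,0,0]); print(f,g,tcp,r.as_matrix()[:,0]); show(tcp-r.apply([.12,0,0]),r)
E
```

```text
1 [ 0.47233878 -0.06749738  0.072     ] [ 0.47225202 -0.05528472  0.05744516] [-0.00456611  0.64277139 -0.76604444]
pos [0.3024 0.603  0.2219] q [-1.21  0.48  0.02  1.56 -0.01  1.11 -0.08]
tool axes (cols)
 [[-0.001  0.448  0.894]
 [-0.001  0.894 -0.448]
 [-1.    -0.001  0.   ]]
lin units [ 0.2936 -2.3236  1.9278] rot units [-0.6193 -0.1385  0.2258]
min rows 12.1
-1 [ 0.47233878 -0.06749738  0.072     ] [ 0.47225202 -0.05528472  0.05744516] [-0.00456611  0.64277139 -0.76604444]
pos [0.3024 0.603  0.2219] q [-1.21  0.48  0.02  1.56 -0.01  1.11 -0.08]
tool axes (cols)
 [[-0.001  0.448  0.894]
 [-0.001  0.894 -0.448]
 [-1.    -0.001  0.   ]]
lin units [ 0.2936 -2.3236  1.9278] rot units [0.3348 0.1993 0.1223]
min rows 12.1
```

```bash
python3 -m inch '[{"linear":[-0.2,0,0],"rot":[0,0,0]},{"linear":[-0.2,0,0],"rot":[0,0,0]},{"linear":[-0.12,0,0],"rot":[0,0,0]},{"linear":[0,-0.05,0.18],"rot":[0.025,0,0]},{"linear":[0,-0.05,0.18],"rot":[0.025,0,0]},{"linear":[0,-0.05,0.18],"rot":[0.025,0,0]},{"linear":[0,-0.05,0.18],"rot":[0.025,0,0]}]' 1; python3 -c "
from plan import *
show([0,0,0],cur()[1]); print(bot.state()['time_s'])"
```

```text
time_s: 1.02
ee_pos: [0.4258, 0.4617, 0.3523]
ee_rot: [0.654, 0.269, 0.654, -0.27]
wrist_force: [-0.4, -0.1, 1.0]
width: 0.0879
pos [0.4258 0.4617 0.3523] q [-1.04  0.31  0.15  1.51 -0.05  1.32 -0.1 ]
tool axes (cols)
 [[-0.     0.705  0.71 ]
 [-0.001  0.71  -0.705]
 [-1.    -0.001  0.   ]]
lin units [ 1.4104 -2.5097  0.0923] rot units [0. 0. 0.]
min rows 11.5
1.025
```

```bash
python3 -m inch '[{"linear":[0,-0.05,0.18],"rot":[0.025,0,0]},{"linear":[0,-0.05,0.18],"rot":[0.025,0,0]},{"linear":[0,-0.05,0.18],"rot":[0.025,0,0]},{"linear":[0,-0.05,0.18],"rot":[0.025,0,0]},{"linear":[0,-0.05,0.18],"rot":[0.025,0,0]},{"linear":[0,-0.05,0.18],"rot":[0.025,0,0]},{"linear":[0,-0.05,0.18],"rot":[0.025,0,0]},{"linear":[0,-0.05,0.18],"rot":[0.025,0,0]}]' 1; python3 -c "
from plan import *
x,y,a=POS['lifter']
r=grip_tool(a,flip=-1); g=np.array([x,y,0])+Rz(a).apply([-.104,0,.072]); tcp=g+r.apply([.019,0,0])
show(tcp-r.apply([.16,0,0]),r); print(bot.state()['time_s'])"
```

```text
time_s: 2.02
ee_pos: [0.5142, 0.1049, 0.3524]
ee_rot: [0.538, 0.458, 0.539, -0.458]
wrist_force: [-0.1, -0.8, -1.0]
width: 0.0881
pos [0.5142 0.1049 0.3524] q [-0.69  0.12  0.42  1.76 -0.05  1.27 -0.1 ]
tool axes (cols)
 [[-0.     0.987  0.16 ]
 [-0.     0.16  -0.987]
 [-1.    -0.     0.   ]]
lin units [ 0.6899 -0.3311  1.0121] rot units [0.0468 0.2218 0.0171]
min rows 5.1
2.025
```

```bash
python3 -m inch '[{"linear":[0.05,-0.066,0.2],"rot":[0,0,0]},{"linear":[0.05,-0.066,0.2],"rot":[0,0,0]},{"linear":[0.05,-0.066,0.2],"rot":[0,0,0]},{"linear":[0.05,-0.066,0.2],"rot":[0,0,0]},{"linear":[0.05,-0.066,0.2],"rot":[0,0,0]},{"linear":[0,0,0],"rot":[0.0094,0.0444,0.0034]},{"linear":[0,0,0],"rot":[0.0094,0.0444,0.0034]},{"linear":[0,0,0],"rot":[0.0094,0.0444,0.0034]},{"linear":[0,0,0],"rot":[0.0094,0.0444,0.0034]},{"linear":[0,0,0],"rot":[0.0094,0.0444,0.0034]},{"linear":[0,0,0],"rot":[0,0,0]}]' 1; python3 - <<'E'
from plan import *
x,y,a=POS['lifter']
r=grip_tool(a,flip=-1); g=np.array([x,y,0])+Rz(a).apply([-.104,0,.072]); tcp=g+r.apply([.019,0,0])
show(tcp-r.apply([.12,0,0]),r); print(bot.state()['time_s'])
c=get_calibration("wrist"); p,d=grab_frame("wrist"); cv2.imwrite("pics/w1.png",p); np.savez("pics/w1.npz",d=d,**c)
for i,L in enumerate([(-.0475,.03,.003),(-.0475,-.03,.003),(.0475,-.03,.003),(.0475,.03,.003),(-.104,0,.072)]):
    q=proj(np.array([x,y,0])+Rz(a).apply(L),c,True)[0]; print(q); cv2.drawMarker(p,tuple(int(round(t)) for t in q),(0,0,255),cv2.MARKER_CROSS,8)
cv2.imwrite("pics/w1m.png",p)
E
```

```text
time_s: 3.4
ee_pos: [0.4728, -0.1553, 0.2882]
ee_rot: [0.298, 0.638, 0.643, -0.299]
wrist_force: [0.3, 0.9, -0.6]
width: 0.0879
pos [ 0.4728 -0.1553  0.2882] q [ 0.08  0.43  0.65  1.78 -0.74  1.59  0.96]
tool axes (cols)
 [[-0.007  1.     0.001]
 [ 0.643  0.005 -0.766]
 [-0.766 -0.005 -0.643]]
lin units [0.4843 0.0033 0.287 ] rot units [-0.0013 -0.0001  0.0008]
min rows 2.3
3.4
[255.24367445 221.82977192]
[294.33059834 221.70973374]
[292.69559239 168.54047697]
[256.54374055 168.66100746]
[274.82909991 242.79830798]
```

View pics/w1m.png

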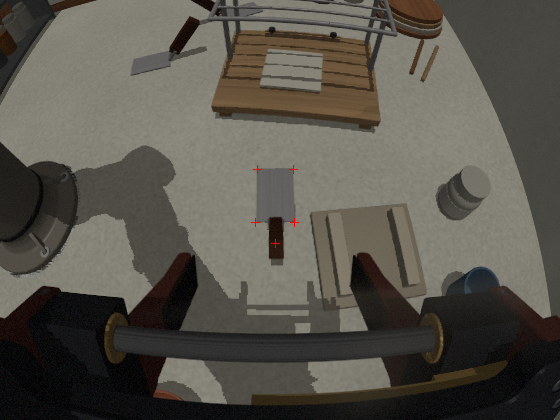

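```bash
python3 -m inch '[{"linear":[0.12,0.001,0.072],"rot":[0,0,0]},{"linear":[0.12,0.001,0.072],"rot":[0,0,0]},{"linear":[0.12,0.001,0.072],"rot":[0,0,0]},{"linear":[0.12,0,0.072],"rot":[0,0,0]},{"linear":[0.12,0,0],"rot":[0,0,0]},{"linear":[0.12,0,0],"rot":[0,0,0]},{"linear":[0,0,0],"rot":[0,0,0]}]' 0.7; python3 - <<'E'
from plan import *
x,y,a=POS['lifter']
r=grip_tool(a,flip=-1); g=np.array([x,y,0])+Rz(a).apply([-.104,0,.072]); tcp=g+r.apply([.019,0,0])
show(tcp,r); print(bot.state()['time_s'])
c=get_calibration("wrist"); p,d=grab_frame("wrist"); cv2.imwrite("pics/w2.png",p); np.savez("pics/w2.npz",d=d,**c)
for i,L in enumerate([(-.0475,.03,.003),(-.0475,-.03,.003),(.0475,-.03,.003),(.0475,.03,.003),(-.104,0,.072)]):
    q=proj(np.array([x,y,0])+Rz(a).apply(L),c,True)[0]; cv2.drawMarker(p,tuple(int(round(t)) for t in q),(0,0,255),cv2.MARKER_CROSS,8)
cv2.imwrite("pics/w2m.png",p)
E
```

```text
time_s: 4.32
ee_pos: [0.4735, -0.0899, 0.1059]
ee_rot: [0.3, 0.636, 0.646, -0.297]
wrist_force: [-0.2, 0.1, 0.4]
width: 0.0611
pos [ 0.4735 -0.0899  0.1059] q [ 0.06  0.63  0.53  1.99 -0.92  1.28  1.18]
tool axes (cols)
 [[-0.011  1.     0.011]
 [ 0.644  0.015 -0.765]
 [-0.765 -0.001 -0.644]]
lin units [ 0.2376 -0.0025  0.019 ] rot units [ 0.0017 -0.0004  0.002 ]
min rows 1.0
4.325
```

View pics/w2m.png

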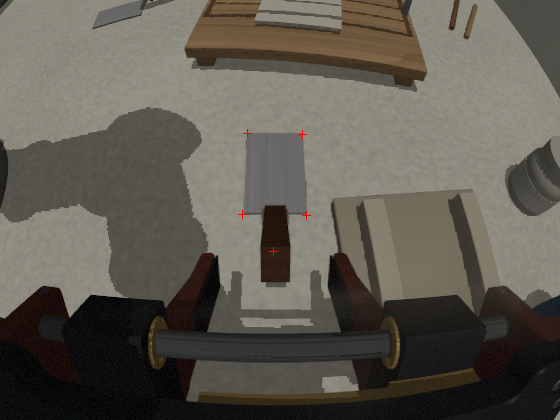

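```bash
python3 -m inch '[{"linear":[0.06,-0.001,0.01],"rot":[0.001,0,0.001]},{"linear":[0.06,-0.001,0.009],"rot":[0.001,0,0.001]},{"linear":[0.06,0,0],"rot":[0,0,0]},{"linear":[0.057,0,0],"rot":[0,0,0]},{"linear":[0,0,0],"rot":[0,0,0]}]' 0.7; python3 - <<'E'
from plan import *
x,y,a=POS['lifter']
r=grip_tool(a,flip=-1); g=np.array([x,y,0])+Rz(a).apply([-.104,0,.072]); tcp=g+r.apply([.019,0,0])
show(tcp,r); print(bot.state()['time_s'])
E
```

```text
time_s: 5.0
ee_pos: [0.4725, -0.0571, 0.0568]
ee_rot: [0.298, 0.64, 0.642, -0.298]
wrist_force: [0.0, -0.1, 0.0]
width: 0.0616
pos [ 0.4725 -0.0571  0.0568] q [ 0.04  0.69  0.48  2.04 -1.01  1.19  1.23]
tool axes (cols)
 [[-0.002  1.     0.001]
 [ 0.644  0.002 -0.765]
 [-0.765 -0.001 -0.644]]
lin units [ 0.0026 -0.001  -0.0073] rot units [-0.0015 -0.0006 -0.0007]
min rows 0.0
5.0
```

```bash
python3 -m inch '[{"linear":[0.002,-0.001,-0.007],"rot":[-0.001,0,-0.001]},{"linear":[0,0,0],"rot":[0,0,0]},{"linear":[0,0,0],"rot":[0,0,0]},{"linear":[0,0,0],"rot":[0,0,0]},{"linear":[0,0,0],"rot":[0,0,0]},{"linear":[0,0,0],"rot":[0,0,0]},{"linear":[0,0,0],"rot":[0,0,0]},{"linear":[0,0,0],"rot":[0,0,0]}]' 0 60; python3 - <<'E'
from plan import *
p,r,s=cur(); print(p.round(4), r.as_matrix().round(4)); print(s['wrist_force'],s['wrist_torque'],s['width'],s['q'].round(2))
E
```

```text
time_s: 6.0
ee_pos: [0.473, -0.0568, 0.0584]
ee_rot: [0.299, 0.639, 0.643, -0.298]
wrist_force: [0.4, -0.8, 1.3]
width: 0.0179
[ 0.473  -0.0568  0.0584] [[-3.100e-03  1.000e+00  4.000e-03]
 [ 6.432e-01  5.000e-03 -7.656e-01]
 [-7.657e-01  2.000e-04 -6.433e-01]]
[ 0.38175713 -0.82261533  1.33367332] [-0.56150171  0.05645827 -0.02021643] 0.017891312102104574 [ 0.04  0.68  0.48  2.04 -1.01  1.19  1.23]
```

```bash
cat >> plan.py <<'E'
import json,os
def TL():  # tool->lifter
    t=json.load(open('tl.json')); return np.array(t['p']),R.from_quat(t['q'])
def lifter_now():
    p,r,s=cur(); tp,tr=TL(); return p+r.apply(tp), r*tr, s
def rackco(P):
    x,y,a=POS['rack']; return Rz(a).inv().apply(np.asarray(P)-[x,y,0])
def report(goal_rack=None,yaw=None,pitch=0.):
    """lifter pose in rack frame; goal: lifter origin in rack frame (z world)"""
    L,r,s=lifter_now(); e=r.as_matrix()
    print('t',s['time_s'],'lifter@rack',(rackco(L)*1000).round(1),'tip',(rackco(L+r.apply([.0475,0,0]))*1000).round(1),
      'yaw-rack deg',np.degrees(np.arctan2(e[1,0],e[0,0])-POS['rack'][2]).round(2),'nose-up',np.degrees(np.arcsin(e[2,0])).round(2),'roll',np.degrees(np.arcsin(e[2,1])).round(2),
      '\nF',s['wrist_force'].round(2),'M',s['wrist_torque'].round(2),'q',s['q'].round(2),'w',round(s['width'],4))
    if goal_rack is not None:
        goto(np.array([POS['rack'][0],POS['rack'][1],0])+Rz(POS['rack'][2]).apply(goal_rack), POS['rack'][2] if yaw is None else yaw, pitch)
def goto(Pw,yaw,pitch=0.):
    tp,tr=TL(); rl=Rz(yaw)*R.from_euler('y',-pitch); rt=rl*tr.inv(); pt=np.asarray(Pw)-rt.apply(tp)
    p0,r0,s=cur(); d,w=rel(p0,r0,pt,rt); print('GOAL lin',d.round(4),'rot',w.round(4),'minrows',round(max(np.linalg.norm(d)/.25,np.linalg.norm(w)/.0594),1))
E
python3 - <<'E'
from plan import *
p,r,s=cur(); 
e=r.as_matrix(); yv=-e[:,1]; a=np.arctan2(-yv[0],yv[1]); print(np.degrees(a))
P=np.array([p[0]-0.0,0.0365,0]); # centre: lifter y-plane through tcp
P[0]=p[0]+ (0.0365-p[1])*np.cos(a)/np.sin(a)
rl=Rz(a); tp=r.inv().apply(P-p); tr=r.inv()*rl
print(P,tp,tr.as_rotvec())
json.dump({'p':tp.tolist(),'q':tr.as_quat().tolist()},open('tl.json','w'))
t=POS['tile']; print('tile@rack',rackco([t[0],t[1],.04]),np.degrees(t[2]-POS['rack'][2]))
tc=rackco([t[0],t[1],.04])
report([-.22,tc[1],.08])
E
```

```text
90.28858991669482
[0.47255318 0.0365     0.        ] [ 1.04737009e-01 -1.38354321e-05 -3.38507938e-02] [-2.84745673e+00  1.57109828e-04  1.32674254e+00]
tile@rack [-0.01280383  0.01259968  0.04      ] -1.386557864216592
t 6.0 lifter@rack [-259.4   21.     0. ] tip [-212.2   25.9   -0. ] yaw-rack deg 5.94 nose-up -0.0 roll -0.0 
F [ 0.38 -0.82  1.33] M [-0.56  0.06 -0.02] q [ 0.04  0.68  0.48  2.04 -1.01  1.19  1.23] w 0.0179
GOAL lin [-0.145   0.0111 -0.3248] rot [ 0.0253 -0.      0.0212] minrows 1.4
```

```bash
python3 -m inch '[{"linear":[-0.03,0,-0.025],"rot":[0,0,0]},{"linear":[-0.07,0,-0.06],"rot":[0,0,0]},{"linear":[-0.07,0,-0.06],"rot":[0,0,0]},{"linear":[-0.075,0,-0.06],"rot":[0,0,0]},{"linear":[0,0,0],"rot":[0.0127,0,0.0106]},{"linear":[0,0,0],"rot":[0.0126,0,0.0106]},{"linear":[0,0,0],"rot":[0,0,0]}]'; python3 - <<'E'
from plan import *
report([-.19,.0126,.08])
c=get_calibration("wrist"); p,d=grab_frame("wrist"); cv2.imwrite("pics/w3.png",p); np.savez("pics/w3.npz",d=d,**c)
L,r,s=lifter_now()
for k in [(-.0475,.03,.003),(-.0475,-.03,.003),(.0475,-.03,.003),(.0475,.03,.003),(-.104,0,.072)]:
    q=proj(L+r.apply(k),c,True)[0]; cv2.drawMarker(p,tuple(int(round(t)) for t in q),(0,0,255),cv2.MARKER_CROSS,8)
x,y,a=POS['tile']
for k in [(-.055,.055,.049),(-.055,-.055,.049),(.055,-.055,.049),(.055,.055,.049)]:
    q=proj(np.array([x,y,0])+Rz(a).apply(k),c,True)[0]; cv2.drawMarker(p,tuple(int(round(t)) for t in q),(255,0,0),cv2.MARKER_CROSS,8)
x,y,a=POS['rack']
for k in [(-.115,.15,.04),(-.115,-.15,.04),(-.066,.144,.19),(-.066,-.144,.19),(.123,.144,.19)]:
    q=proj(np.array([x,y,0])+Rz(a).apply(k),c,True)[0]; cv2.drawMarker(p,tuple(int(round(t)) for t in q),(0,255,0),cv2.MARKER_CROSS,8)
cv2.imwrite("pics/w3m.png",p)
E
```

```text
time_s: 6.88
ee_pos: [0.4716, -0.0566, 0.1374]
ee_rot: [0.282, 0.672, 0.608, -0.314]
wrist_force: [-0.3, 0.5, -2.2]
width: 0.0176
t 6.875 lifter@rack [-258.8   12.8   79.1] tip [-211.3   12.7   79.1] yaw-rack deg -0.1 nose-up 0.03 roll 0.15 
F [-0.26  0.46 -2.19] M [-0.95  0.16  0.04] q [-0.01  0.52  0.56  2.07 -0.97  1.23  1.06] w 0.0176
GOAL lin [ 1.743e-01  2.000e-04 -2.134e-01] rot [-0.001  -0.0002  0.0003] minrows 1.1
```

View pics/w3m.png

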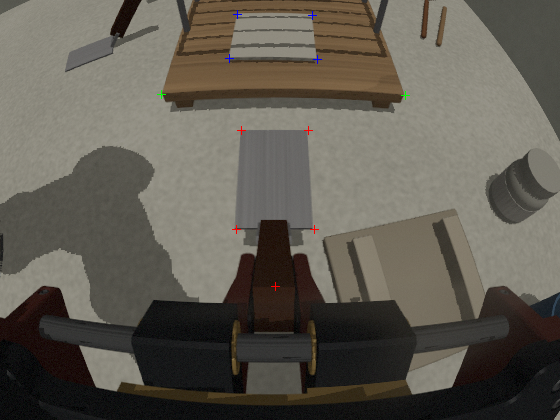

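```bash
python3 - <<'E'
from plan import *
report([-.135,.0126,.055])
E
```

```text
t 6.925 lifter@rack [-258.8   12.4   79.1] tip [-211.3   12.4   79.2] yaw-rack deg -0.03 nose-up 0.02 roll 0.12 
F [-0.34 -0.53 -1.35] M [-0.92  0.16 -0.01] q [-0.01  0.52  0.55  2.07 -0.97  1.23  1.06] w 0.0176
GOAL lin [ 0.3926 -0.0012 -0.3171] rot [-0.0005 -0.0001  0.0004] minrows 2.0
```

```bash
python3 -m inch '[{"linear":[0.065,0,-0.053],"rot":[0,0,0]},{"linear":[0.065,0,-0.053],"rot":[0,0,0]},{"linear":[0.065,0,-0.053],"rot":[0,0,0]},{"linear":[0.065,0,-0.053],"rot":[0,0,0]},{"linear":[0.065,0,-0.053],"rot":[0,0,0]},{"linear":[0.065,-0.001,-0.053],"rot":[0,0,0]},{"linear":[0,0,0],"rot":[0,0,0]},{"linear":[0,0,0],"rot":[0,0,0]}]'; python3 - <<'E'
from plan import *
report([-.135,.0126,.041])
E
```

```text
time_s: 7.92
ee_pos: [0.4849, 0.0657, 0.1147]
ee_rot: [0.284, 0.672, 0.608, -0.313]
wrist_force: [-0.3, -0.3, -1.6]
width: 0.018
t 7.925 lifter@rack [-135.8   11.5   56.2] tip [-88.3  11.5  56.2] yaw-rack deg -0.01 nose-up -0.03 roll 0.0 
F [-0.31 -0.34 -1.56] M [-0.95  0.11 -0.04] q [-0.19  0.49  0.46  2.16 -1.12  1.06  0.99] w 0.018
GOAL lin [ 0.0489 -0.0043  0.0368] rot [-0.0001  0.0002 -0.    ] minrows 0.2
```

```bash
python3 -m inch '[{"linear":[0.015,-0.002,0.013],"rot":[0,-0.005,0]},{"linear":[0.015,-0.002,0.013],"rot":[0,0,0]},{"linear":[0,0,0],"rot":[0,0,0]},{"linear":[0,0,0],"rot":[0,0,0]}]'; python3 - <<'E'
from plan import *
report([-.135,.0126,.041])
E
```

```text
time_s: 8.43
ee_pos: [0.4838, 0.0658, 0.1047]
ee_rot: [0.288, 0.669, 0.606, -0.318]
wrist_force: [0.1, 0.5, -1.9]
width: 0.018
t 8.425 lifter@rack [-136.8   12.7   44.8] tip [-89.3  12.7  44.1] yaw-rack deg -0.01 nose-up -0.9 roll 0.03 
F [ 0.07  0.54 -1.93] M [-0.97  0.12 -0.02] q [-0.19  0.51  0.46  2.17 -1.13  1.04  1.  ] w 0.018
GOAL lin [0.0185 0.0003 0.0108] rot [-0.0002  0.005   0.0001] minrows 0.1
```

```bash
for i in 1 2 3; do python3 -m inch '[{"linear":[0.003,0,0.0026],"rot":[0,0,0]},{"linear":[0.003,0,0.0026],"rot":[0,0,0]},{"linear":[0,0,0],"rot":[0,0,0]}]' | grep force; python3 - <<'E'
from plan import *
report()
E
done
```

```text
wrist_force: [1.0, -0.1, -1.4]
t 8.8 lifter@rack [-136.6   12.8   42.9] tip [-89.1  12.8  42.2] yaw-rack deg 0.01 nose-up -0.89 roll 0.02 
F [ 0.98 -0.07 -1.41] M [-0.89  0.18 -0.01] q [-0.19  0.51  0.46  2.17 -1.13  1.04  1.01] w 0.0177
wrist_force: [-0.8, 0.0, -1.1]
t 9.175 lifter@rack [-136.7   12.7   40.9] tip [-89.2  12.8  40.1] yaw-rack deg 0.01 nose-up -0.9 roll 0.02 
F [-0.8   0.02 -1.1 ] M [-0.93  0.18 -0.03] q [-0.19  0.51  0.46  2.17 -1.14  1.03  1.01] w 0.0181
wrist_force: [-2.1, -4.9, 8.1]
t 9.55 lifter@rack [-136.7   12.5   40.1] tip [-89.3  12.5  39.5] yaw-rack deg -0.01 nose-up -0.78 roll -0.01 
F [-2.06 -4.94  8.13] M [0.46 0.49 0.51] q [-0.19  0.52  0.46  2.17 -1.14  1.04  1.02] w 0.0178
```

```bash
python3 -m inch '[{"linear":[-0.003,0,-0.0025],"rot":[0,0,0]},{"linear":[0.0126,0,-0.0155],"rot":[0,0,0]},{"linear":[0.0126,0,-0.0155],"rot":[0,0,0]},{"linear":[0.0126,0,-0.0155],"rot":[0,0,0]},{"linear":[0,0,0],"rot":[0,0,0]}]' | grep force; python3 - <<'E'
from plan import *
report([-.1,.0126,.04],pitch=np.radians(-.8))
E

```

```text
wrist_force: [1.1, -0.4, 3.8]
t 10.175 lifter@rack [-121.    12.    40.4] tip [-73.5  11.9  39.7] yaw-rack deg -0.0 nose-up -0.85 roll -0.05 
F [ 1.14 -0.37  3.76] M [ 0.1  -0.34 -0.47] q [-0.22  0.51  0.44  2.18 -1.16  1.02  1.  ] w 0.0179
GOAL lin [ 0.0546 -0.0024 -0.0637] rot [ 0.0002  0.0003 -0.0002] minrows 0.3
```

```bash
for i in 1 2 3; do python3 -m inch '[{"linear":[0.0118,0,-0.0158],"rot":[0,0,0]},{"linear":[0.0126,0,-0.0155],"rot":[0,0,0]},{"linear":[0,0,0],"rot":[0,0,0]}]' >/dev/null; python3 - <<'E'
from plan import *
report()
E
done; python3 - <<'E'
from plan import *
c=get_calibration("wrist"); p,d=grab_frame("wrist"); cv2.imwrite("pics/w4.png",p)
E
```

```text
t 10.55 lifter@rack [-111.5   12.3   40.4] tip [-64.   12.2  39.7] yaw-rack deg -0.01 nose-up -0.88 roll -0.02 
F [ 0.54 -1.67  3.03] M [ 0.08 -0.23 -0.4 ] q [-0.23  0.51  0.44  2.18 -1.17  1.01  0.99] w 0.0179
t 10.925 lifter@rack [-102.    12.3   40.5] tip [-54.5  12.2  39.7] yaw-rack deg -0.03 nose-up -0.91 roll -0.02 
F [ 0.85 -3.26  4.22] M [-0.08 -0.2  -0.31] q [-0.25  0.5   0.43  2.18 -1.18  0.99  0.98] w 0.0178
t 11.3 lifter@rack [-92.   12.5  40.5] tip [-44.5  12.5  39.8] yaw-rack deg -0.0 nose-up -0.91 roll 0.0 
F [ 1.5  -1.72  3.25] M [-0.2  -0.25 -0.41] q [-0.26  0.5   0.42  2.19 -1.19  0.98  0.97] w 0.0176
```

View pics/w4.png

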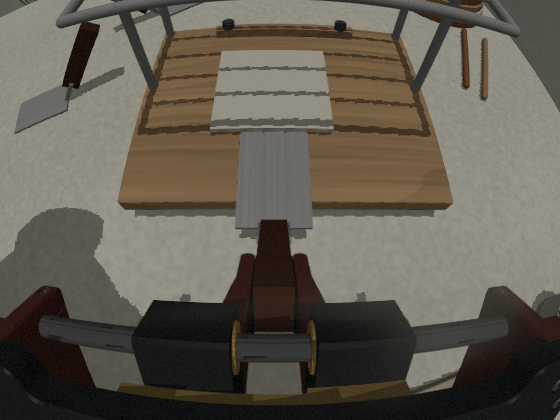

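```bash
for i in 1 2 3; do python3 -m inch '[{"linear":[0.0126,0,-0.0155],"rot":[0,0,0]},{"linear":[0.0126,0,-0.0155],"rot":[0,0,0]},{"linear":[0,0,0],"rot":[0,0,0]}]' >/dev/null; python3 - <<'E'
from plan import *
report()
E
done; python3 - <<'E'
from plan import *
c=get_calibration("wrist"); p,d=grab_frame("wrist"); cv2.imwrite("pics/w5.png",p)
E
```

```text
t 11.725 lifter@rack [-81.9  12.7  40.5] tip [-34.4  12.8  39.8] yaw-rack deg 0.02 nose-up -0.9 roll 0.02 
F [ 1.65 -1.67  3.23] M [-0.19 -0.27 -0.37] q [-0.28  0.5   0.42  2.19 -1.2   0.97  0.96] w 0.0176
t 12.1 lifter@rack [-71.8  12.9  40.5] tip [-24.3  12.9  39.8] yaw-rack deg 0.02 nose-up -0.89 roll 0.03 
F [ 0.89 -1.73  2.51] M [-0.21 -0.22 -0.33] q [-0.29  0.49  0.41  2.19 -1.21  0.96  0.95] w 0.0177
t 12.475 lifter@rack [-61.8  12.9  40.6] tip [-14.3  12.9  39.8] yaw-rack deg 0.03 nose-up -0.89 roll 0.03 
F [ 0.01 -1.84  2.25] M [-0.19 -0.21 -0.31] q [-0.31  0.49  0.4   2.19 -1.22  0.95  0.94] w 0.0177
```

View pics/w5.png

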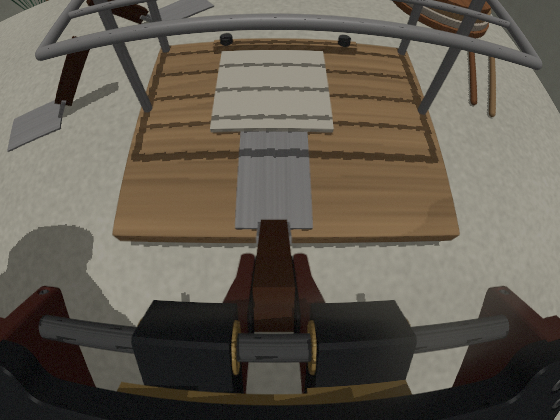

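```bash
for i in 1 2 3; do python3 -m inch '[{"linear":[0.0082,0,-0.0091],"rot":[0,0,0]},{"linear":[0.0076,0,-0.0093],"rot":[0,0,0]},{"linear":[0,0,0],"rot":[0,0,0]}]' >/dev/null; python3 - <<'E'
from plan import *
report()
E
done; python3 - <<'E'
from plan import *
c=get_calibration("wrist"); p,d=grab_frame("wrist"); cv2.imwrite("pics/w6.png",p)
E
```

```text
t 12.9 lifter@rack [-56.2  12.7  40.5] tip [-8.7 12.7 39.7] yaw-rack deg -0.0 nose-up -0.9 roll 0.02 
F [ 1.07 -3.57  3.51] M [-0.2  -0.05 -0.16] q [-0.32  0.49  0.4   2.19 -1.23  0.94  0.93] w 0.0173
t 13.275 lifter@rack [-50.5  12.4  40.4] tip [-3.  12.3 39.7] yaw-rack deg -0.04 nose-up -0.91 roll -0.01 
F [ 0.33 -5.98  5.49] M [-0.16  0.07 -0.06] q [-0.33  0.49  0.39  2.19 -1.23  0.93  0.93] w 0.018
t 13.65 lifter@rack [-44.2  12.2  40.4] tip [ 3.3 12.2 39.7] yaw-rack deg -0.04 nose-up -0.89 roll -0.01 
F [-0.08 -4.9   6.08] M [-0.07 -0.16 -0.2 ] q [-0.33  0.49  0.39  2.19 -1.24  0.93  0.92] w 0.0178
```

View pics/w6.png

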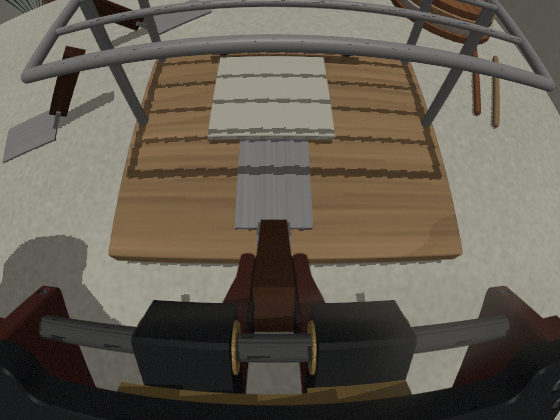

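```bash
for i in 1 2 3; do python3 -m inch '[{"linear":[0.0126,0,-0.0155],"rot":[0,0,0]},{"linear":[0.0126,0,-0.0155],"rot":[0,0,0]},{"linear":[0,0,0],"rot":[0,0,0]}]' >/dev/null; python3 - <<'E'
from plan import *
report()
E
done; python3 - <<'E'
from plan import *
c=get_calibration("wrist"); p,d=grab_frame("wrist"); cv2.imwrite("pics/w7.png",p)
E
```

```text
t 14.075 lifter@rack [-33.9  12.2  40.4] tip [13.6 12.2 39.7] yaw-rack deg -0.03 nose-up -0.88 roll -0.02 
F [ 0.82 -4.26  5.08] M [ 0.   -0.2  -0.29] q [-0.35  0.49  0.38  2.19 -1.25  0.91  0.91] w 0.0174
t 14.45 lifter@rack [-24.   12.2  40.4] tip [23.5 12.1 39.7] yaw-rack deg -0.04 nose-up -0.89 roll -0.01 
F [ 0.51 -3.73  4.18] M [-0.03 -0.18 -0.32] q [-0.36  0.49  0.37  2.19 -1.26  0.9   0.9 ] w 0.0179
t 14.825 lifter@rack [-14.1  12.1  40.4] tip [33.4 12.1 39.7] yaw-rack deg -0.05 nose-up -0.89 roll -0.02 
F [ 0.56 -5.11  6.17] M [-0.04 -0.22 -0.36] q [-0.38  0.49  0.36  2.19 -1.27  0.89  0.89] w 0.0182
```

View pics/w7.png

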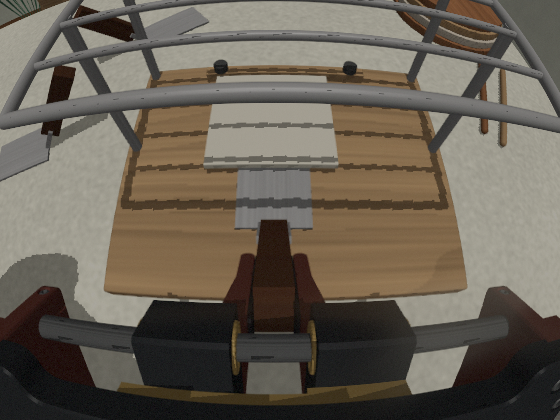

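```bash
cat >> plan.py <<'E'
def ray(u,v,c,z):
    K=c['mtx']; x=(u-K[0,2])/K[0,0]; y=(v-K[1,2])/K[1,1]; th=np.hypot(x,y)
    d=np.array([np.sin(th)*x/th,-np.sin(th)*y/th,-np.cos(th)]); d=Rq(c['attitude']).apply(d)
    return c['position']+d*(z-c['position'][2])/d[2]
E
python3 - <<'E'
from plan import *
c=get_calibration("wrist")
for uv in [(205,161),(337,161),(205,166),(337,166)]: print((rackco(ray(*uv,c,.050 if uv[1]==161 else .045))*1000).round(1))
E
for i in 1 2 ; do python3 -m inch '[{"linear":[0.0126,0,-0.0155],"rot":[0,0,0]},{"linear":[0.0126,0,-0.0155],"rot":[0,0,0]},{"linear":[0.0126,0,-0.0155],"rot":[0,0,0]},{"linear":[0,0,0],"rot":[0,0,0]}]' >/dev/null; python3 - <<'E'
from plan import *
report()
E
done; python3 - <<'E'
from plan import *
c=get_calibration("wrist"); p,d=grab_frame("wrist"); cv2.imwrite("pics/w8.png",p)
E
```

```text
[-3.2 69.8 50. ]
[ -3.4 -40.3  50. ]
[-5.1 70.6 45. ]
[ -5.3 -41.   45. ]
t 15.375 lifter@rack [ 0.6 12.  40.4] tip [48.1 11.9 39.7] yaw-rack deg -0.07 nose-up -0.9 roll -0.03 
F [ 0.43 -5.38  6.62] M [-0.14 -0.17 -0.27] q [-0.4   0.49  0.35  2.19 -1.29  0.87  0.87] w 0.0177
t 15.875 lifter@rack [15.2 11.6 40.4] tip [62.7 11.5 39.6] yaw-rack deg -0.11 nose-up -0.92 roll -0.04 
F [ 0.3  -6.48  6.72] M [-0.17 -0.12 -0.25] q [-0.41  0.48  0.33  2.18 -1.3   0.85  0.86] w 0.0177
```

View pics/w8.png

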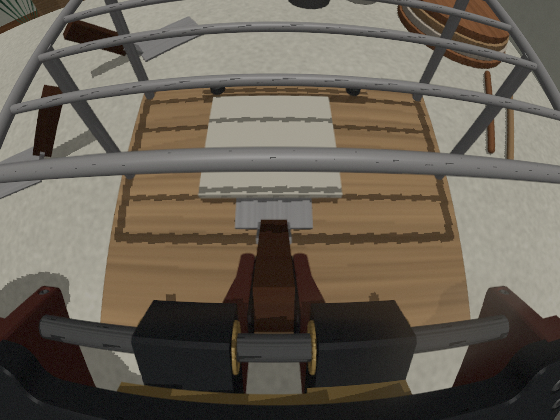

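```bash

python3 -m inch '[{"linear":[0.0126,0,-0.0155],"rot":[0,0,0]},{"linear":[0.0126,0,-0.0155],"rot":[0,0,0]},{"linear":[0.0126,0,-0.0155],"rot":[0.0004,0,0.0004]},{"linear":[0.01,0,-0.0124],"rot":[0,0,0]},{"linear":[0,0,0],"rot":[0,0,0]}]' >/dev/null; python3 - <<'E'
from plan import *
report()
c=get_calibration("wrist"); p,d=grab_frame("wrist"); cv2.imwrite("pics/w9.png",cv2.resize(p[150:270,180:370],None,fx=4,fy=4))
E
```

```text
t 16.55 lifter@rack [33.8 11.1 40.4] tip [81.2 10.8 39.6] yaw-rack deg -0.26 nose-up -0.94 roll -0.07 
F [ 1.17 -7.48  7.12] M [-0.26 -0.17 -0.44] q [-0.43  0.48  0.3   2.18 -1.32  0.83  0.83] w 0.0179
```

View pics/w9.png

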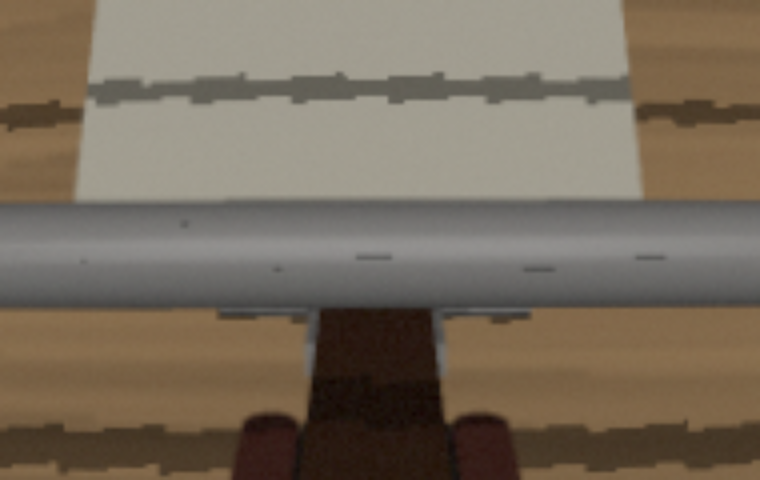

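```bash
for i in 1 2 3; do
python3 -m inch '[{"linear":[0.005,0,-0.0063],"rot":[0,0,0]},{"linear":[0,0,0],"rot":[0,0,0]}]' >/dev/null; python3 - <<'E'
from plan import *
report()
E
done
```

```text
t 16.85 lifter@rack [34.2 10.9 40.3] tip [81.7 10.7 39.4] yaw-rack deg -0.32 nose-up -0.99 roll -0.06 
F [ -2.64 -13.98  11.85] M [-0.4   0.3   0.21] q [-0.43  0.48  0.3   2.18 -1.32  0.82  0.83] w 0.0177
t 17.1 lifter@rack [35.2 10.7 40. ] tip [82.7 10.3 39.1] yaw-rack deg -0.38 nose-up -1.05 roll -0.07 
F [ -2.91 -15.45  12.5 ] M [-0.78  0.42  0.2 ] q [-0.43  0.48  0.3   2.18 -1.32  0.82  0.83] w 0.0173
t 17.35 lifter@rack [38.2 10.6 40. ] tip [85.7 10.3 39.2] yaw-rack deg -0.35 nose-up -1.02 roll -0.08 
F [ -0.83 -12.84   8.51] M [-0.72  0.02 -0.21] q [-0.43  0.48  0.3   2.17 -1.32  0.82  0.82] w 0.0177
```

```bash
python3 - <<'E'
from plan import *
p,d=grab_frame("top"); cv2.imwrite("pics/t2.png",cv2.resize(p[120:260,165:390],None,fx=3.5,fy=3.5,interpolation=cv2.INTER_CUBIC))
p,d=grab_frame("side"); cv2.imwrite("pics/s2.png",cv2.resize(p[100:310,215:435],None,fx=2.8,fy=2.8,interpolation=cv2.INTER_CUBIC))
report()
E
```

```text
t 17.45 lifter@rack [38.2 10.6 40. ] tip [85.7 10.3 39.2] yaw-rack deg -0.35 nose-up -1.02 roll -0.08 
F [ -0.18 -12.12  10.51] M [-0.68  0.04 -0.19] q [-0.43  0.48  0.3   2.17 -1.32  0.82  0.82] w 0.0175
```

View pics/t2.png

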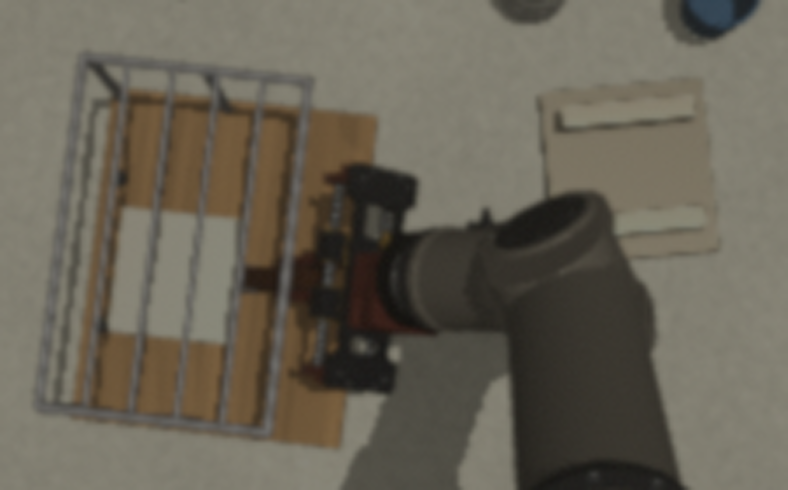

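View pics/s2.png

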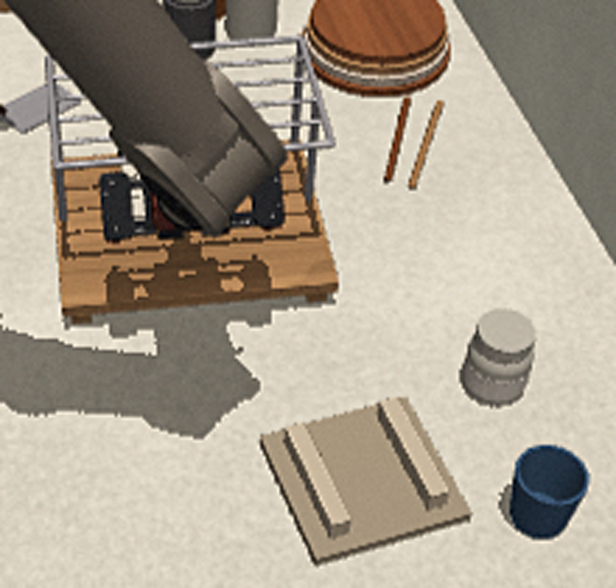

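```bash
python3 - <<'E'
from plan import *
c=get_calibration("top"); K=c['mtx']
def rayp(u,v,z):
    d=Rq(c['attitude']).apply([(u-K[0,2])/K[0,0],-(v-K[1,2])/K[1,1],-1]); return c['position']+d*(z-c['position'][2])/d[2]
for x,y in [(122,208),(239,217),(226,342),(110,332)]:
    print((rackco(rayp((x+.5)/3.5-.5+165,(y+.5)/3.5-.5+120,.052))*1000).round(1))
L,r,s=lifter_now(); f=L+r.apply([-.0475,0,.003]); 
q=proj(f,c)[0]; print((q-[165,120]+.5)*3.5-.5)
E
```

```text
[100.  -39.3  52. ]
[ -3.5 -42.8  52. ]
[-5.2 68.1 52. ]
[97.  70.6 52. ]
[239.18059673 278.82724957]
```

```bash
for i in 1 2; do
python3 -m inch '[{"linear":[0.0035,0,-0.0055],"rot":[0,0,0]},{"linear":[0,0,0],"rot":[0,0,0]}]' >/dev/null; python3 - <<'E'
from plan import *
report()
E
done
```

```text
t 17.7 lifter@rack [40.3 10.8 40.1] tip [87.8 10.5 39.3] yaw-rack deg -0.32 nose-up -1.02 roll -0.07 
F [  0.04 -10.36   7.52] M [-0.74 -0.09 -0.29] q [-0.43  0.48  0.29  2.17 -1.32  0.81  0.82] w 0.0177
t 17.95 lifter@rack [42.2 11.  40.2] tip [89.7 10.8 39.3] yaw-rack deg -0.29 nose-up -1.02 roll -0.06 
F [ 0.61 -8.63  5.17] M [-0.77 -0.13 -0.35] q [-0.44  0.48  0.29  2.17 -1.32  0.81  0.82] w 0.0174
```

```bash
for i in 1 2 ; do
python3 -m inch '[{"linear":[0.0038,0,-0.005],"rot":[0,0,0]},{"linear":[0,0,0],"rot":[0,0,0]}]' >/dev/null; python3 - <<'E'
from plan import *
report()
E
done;  python3 - <<'E'
from plan import *
p,d=grab_frame("top"); cv2.imwrite("pics/t3.png",cv2.resize(p[150:220,180:280],None,fx=7,fy=7,interpolation=cv2.INTER_CUBIC))
E
```

```text
t 18.2 lifter@rack [44.  11.3 40.2] tip [91.5 11.1 39.3] yaw-rack deg -0.26 nose-up -1.01 roll -0.05 
F [ 0.18 -8.03  5.34] M [-0.78 -0.17 -0.31] q [-0.44  0.48  0.29  2.17 -1.32  0.81  0.82] w 0.0178
t 18.45 lifter@rack [44.5 11.2 40.1] tip [92.  11.  39.2] yaw-rack deg -0.3 nose-up -1.05 roll -0.04 
F [ -1.12 -12.15   8.52] M [-0.87  0.17  0.05] q [-0.44  0.48  0.29  2.17 -1.32  0.81  0.81] w 0.0179
```

View pics/t3.png

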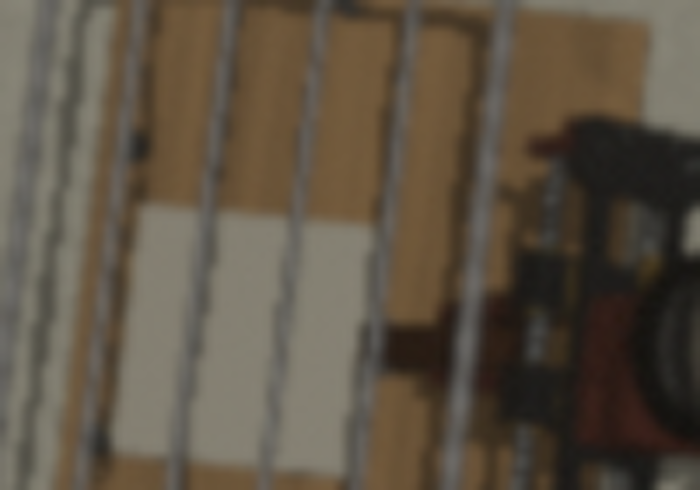

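```bash
python3 -m inch '[{"linear":[-0.0038,0,0.0046],"rot":[0,0,0]},{"linear":[-0.0062,0,-0.005],"rot":[0,0.004,0]},{"linear":[-0.0062,0,-0.005],"rot":[0,0.004,0]},{"linear":[-0.0062,0,-0.005],"rot":[0,0.004,0]},{"linear":[-0.0062,0,-0.005],"rot":[0,0.004,0]},{"linear":[-0.0062,0,-0.005],"rot":[0,0,0]},{"linear":[-0.0062,0,-0.005],"rot":[0,0,0]},{"linear":[0,0,0],"rot":[0,0,0]},{"linear":[0,0,0],"rot":[0,0,0]}]' >/dev/null; python3 - <<'E'
from plan import *
report()
c=get_calibration("wrist"); p,d=grab_frame("wrist"); cv2.imwrite("pics/w10.png",p)
E
```

```text
t 19.625 lifter@rack [48.6 12.7 57.5] tip [96.1 12.6 59.1] yaw-rack deg -0.07 nose-up 1.99 roll 0.0 
F [-0.38  0.08 -1.44] M [-1.27  0.15 -0.01] q [-0.37  0.47  0.23  2.17 -1.33  0.83  0.84] w 0.0177
```

View pics/w10.png

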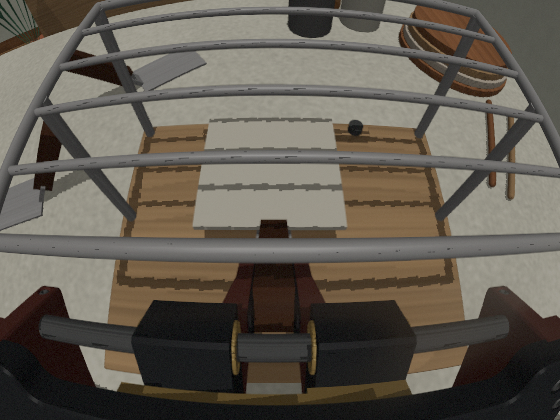

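```bash
for i in 1 2 3; do python3 -m inch '[{"linear":[0,0,0],"rot":[0,0,0]}]' >/dev/null; python3 - <<'E'
from plan import *
s=bot.state(); print(s['time_s'],s['wrist_force'].round(2),s['wrist_torque'].round(2))
E
done; python3 - <<'E'
from plan import *
report([.0,.0122,.062],pitch=np.radians(2))
d=np.load("pics/w3.npz")
p,dd=grab_frame("wrist"); c=get_calibration("wrist"); W=cloud(dd,c,True)
m=W[130:225:10,230]; print((rackco(m)*1000).round(1))
m=W[130:225:10,320]; print((rackco(m)*1000).round(1))
E
```

```text
19.8 [ 0.17 -0.52 -3.05] [-1.33  0.14  0.02]
19.925 [-0.27 -0.7  -3.59] [-1.31  0.23 -0.01]
20.05 [-0.14  0.11 -2.81] [-1.35  0.23 -0.01]
t 20.05 lifter@rack [48.4 12.6 57.4] tip [95.9 12.5 59. ] yaw-rack deg -0.09 nose-up 1.98 roll 0.01 
F [-0.14  0.11 -2.81] M [-1.35  0.23 -0.01] q [-0.37  0.47  0.23  2.17 -1.33  0.83  0.84] w 0.0177
GOAL lin [-0.1434  0.0025  0.1317] rot [-0.0004  0.0001 -0.0003] minrows 0.8
[[ 88.4  50.7  71.8]
 [ 75.7  49.6  73.7]
 [-23.   29.1 192.6]
 [-26.5  29.  191.2]
 [ 44.1  47.1  75.8]
 [ 34.   46.3  77.2]
 [ 25.   45.7  77.6]
 [ 16.   45.   78.6]
 [  7.7  44.5  79. ]
 [ -0.4  44.   79.4]]
[[ 88.6 -27.3  71.5]
 [ 76.5 -26.2  72.6]
 [-22.8  -4.  192.2]
 [-26.7  -3.8 191.4]
 [ 43.8 -23.2  76.2]
 [ 34.1 -22.4  77.1]
 [ 24.4 -21.5  78.6]
 [ 15.8 -20.9  78.9]
 [  7.9 -20.5  78.5]
 [ -0.7 -19.8  79.9]]
```

The blade is under and the tile is lifted. Depth shows its near edge about 11 mm above where it would lie flat, so it has ridden up the handle foot. I'll retract gently, with a slightly brisk start that should seat it forward.

```bash
python3 -m inch '[{"linear":[-0.012,0,0.01],"rot":[0,0,0]},{"linear":[-0.055,0.001,0.05],"rot":[0,0,0]},{"linear":[-0.055,0.001,0.05],"rot":[0,0,0]},{"linear":[-0.03,0,0.027],"rot":[0,0,0]},{"linear":[-0.01,0,0.009],"rot":[0,0,0]},{"linear":[0,0,0],"rot":[0,0,0]}]' >/dev/null; python3 - <<'E'
from plan import *
report([-.16,.0122,.08],pitch=np.radians(2))
p,dd=grab_frame("wrist"); cv2.imwrite("pics/w11.png",p); c=get_calibration("wrist"); W=cloud(dd,c,True)
for u in (230,320):
    print((rackco(W[130:260:10,u])*1000).round(1).tolist())
E
```

```text
t 20.85 lifter@rack [-5.8 12.1 63.1] tip [41.7 12.  64.8] yaw-rack deg -0.1 nose-up 2.0 roll 0.01 
F [-0.16  0.08 -3.31] M [-1.3   0.19  0.01] q [-0.29  0.46  0.27  2.18 -1.26  0.9   0.88] w 0.0178
GOAL lin [-0.4631  0.0012  0.4131] rot [-0.0004  0.     -0.0003] minrows 2.5
[[-62.8, 30.4, 193.0], [22.4, 49.4, 78.8], [11.5, 48.6, 79.3], [0.2, 47.6, 81.0], [-9.1, 47.0, 80.5], [-19.1, 46.2, 81.8], [-28.7, 45.4, 83.1], [-37.4, 44.9, 83.5], [-45.6, 44.4, 83.5], [-53.4, 44.0, 83.4], [-43.3, 49.9, 40.1], [-52.5, 49.3, 40.5], [-61.7, 48.8, 41.3]]
[[-62.9, -6.0, 193.2], [21.4, -26.1, 80.1], [11.4, -25.4, 79.4], [0.1, -24.4, 81.1], [-8.8, -23.8, 80.1], [-19.1, -22.9, 81.7], [-28.1, -22.2, 82.0], [-37.4, -21.4, 83.4], [-45.4, -20.9, 83.2], [-54.3, -20.1, 85.2], [-43.8, -26.5, 41.1], [-52.3, -26.2, 39.7], [-61.3, -25.7, 40.0]]
```

View pics/w11.png

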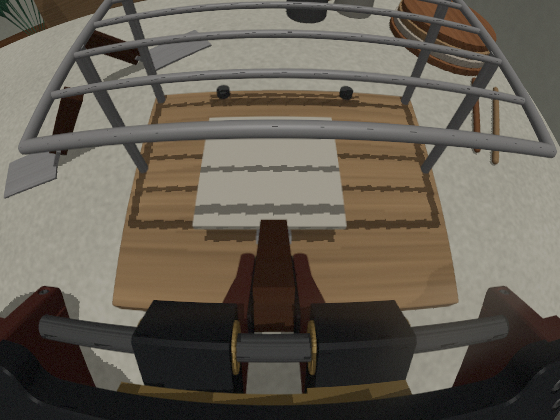

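```bash
python3 -m inch '[{"linear":[-0.02,0,0.018],"rot":[0,0,0]},{"linear":[-0.06,0,0.054],"rot":[0,0,0]},{"linear":[-0.08,0,0.072],"rot":[0,0,0]},{"linear":[-0.08,0,0.072],"rot":[0,0,0]},{"linear":[-0.08,0,0.072],"rot":[0,0,0]},{"linear":[-0.08,0,0.072],"rot":[0,0,0]},{"linear":[-0.08,0,0.072],"rot":[0,0,0]},{"linear":[-0.05,0,0.045],"rot":[0,0,0]},{"linear":[-0.025,0,0.022],"rot":[0,0,0]},{"linear":[0,0,0],"rot":[0,0,0]}]' >/dev/null; python3 - <<'E'
from plan import *
report()
p,dd=grab_frame("wrist"); cv2.imwrite("pics/w12.png",p); c=get_calibration("wrist"); W=cloud(dd,c,True)
for u in (230,320):
    print((rackco(W[130:260:10,u])*1000).round(1).tolist())
Wt=np.load("pics/Wtop.npy"); print('jar',Wt[112,318],'cup',Wt[118,370], 'bowl?',Wt[260,427])
E
```

```text
t 22.15 lifter@rack [-191.5   12.4   82.7] tip [-144.    12.3   84.3] yaw-rack deg -0.11 nose-up 1.99 roll 0.01 
F [-0.6   0.07 -3.3 ] M [-1.26  0.16  0.01] q [-0.03  0.48  0.43  2.12 -1.02  1.15  1.  ] w 0.0174
[[-151.6, 50.7, 98.0], [-163.4, 49.7, 98.8], [-174.0, 48.9, 98.9], [-185.1, 47.9, 100.4], [-194.4, 47.4, 99.9], [-204.3, 46.6, 101.0], [-213.4, 45.9, 101.5], [-221.3, 45.6, 100.2], [-230.3, 44.9, 101.7], [-238.9, 44.2, 103.2], [-204.7, 58.7, 1.3], [-215.8, 58.1, 1.2], [-226.5, 57.7, 0.6]]
[[-151.5, -27.0, 97.9], [-163.1, -26.0, 98.4], [-173.9, -25.1, 98.7], [-184.4, -24.3, 99.3], [-195.1, -23.3, 100.9], [-203.9, -22.7, 100.3], [-213.6, -21.9, 101.8], [-221.9, -21.4, 101.4], [-230.9, -20.6, 102.9], [-239.3, -20.0, 103.8], [-204.2, -35.6, -0.1], [-215.0, -35.2, -1.1], [-226.6, -34.3, 0.5]]
jar [0.7726278  0.02667346 0.0892056 ] cup [ 0.78062596 -0.14946538  0.00371369] bowl? [ 0.32595647 -0.32702536  0.0081246 ]
```

View pics/w12.png

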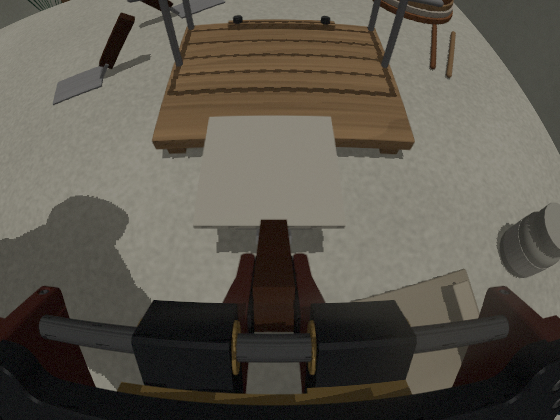

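```bash
cat > tilefit.py <<'E'
from plan import *
from scipy.optimize import least_squares
def fit(uv,c,guess):
    """uv: image px of top-face corners in order near-left, near-right, far-right, far-left (left=+y); tile pose: x,y,z,yaw,pitch,roll"""
    M=np.array([(-.055,.055,.009),(-.055,-.055,.009),(.055,-.055,.009),(.055,.055,.009)])
    f=lambda p:(proj(p[:3]+R.from_euler('zyx',p[3:6]).apply(M),c,True)-np.array(uv)).ravel()
    s=least_squares(f,guess); return s.x,s.fun
E
python3 - <<'E'
from tilefit import *
L,r,s=lifter_now(); c=get_calibration("wrist")
x,res=fit([(194.5,227),(344.5,227.5),(331,116.5),(208.5,117)],c,[*(L+[0,0,.008]),1.47,.05,0]); print(x.round(4),res.round(1))
print('tile in rack',(rackco(x[:3])*1000).round(1),'yaw',np.degrees(x[3]-POS['rack'][2]),'nose-down',np.degrees(x[4]),'roll',np.degrees(x[5]))
print('tile in lifter',(r.inv().apply(x[:3]-L)*1000).round(1))
E
```

```text
[ 0.4842  0.107   0.0881  1.4746  0.0086 -0.0267] [-0.3  0.4  0.2 -0.2 -0.5  0.1  0.7 -0.3]
tile in rack [-188.1   16.4   88.1] yaw 0.14484536377828408 nose-down 0.49042761952121905 roll -1.5270021513991905
tile in lifter [2.9 3.7 5.3]
```

```bash
python3 - <<'E'
from plan import *
a=cv2.imread("pics/w3.png"); b=cv2.imread("pics/w12.png")
o=np.hstack([cv2.resize(x[195:345,215:335],None,fx=3.2,fy=3.2) for x in(a,b)]); o=cv2.convertScaleAbs(o,alpha=1.8); cv2.imwrite("pics/cmp.png",o)
p,d=grab_frame("side"); cv2.imwrite("pics/s3.png",cv2.convertScaleAbs(cv2.resize(p[120:330,160:340],None,fx=3.2,fy=2.8,interpolation=cv2.INTER_CUBIC),alpha=1.5))
E
```

```text
(no output)
```

View pics/cmp.png

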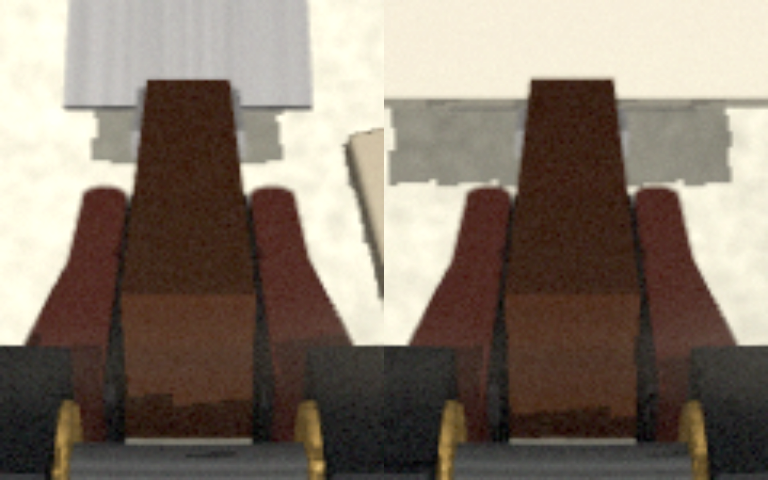

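View pics/s3.png

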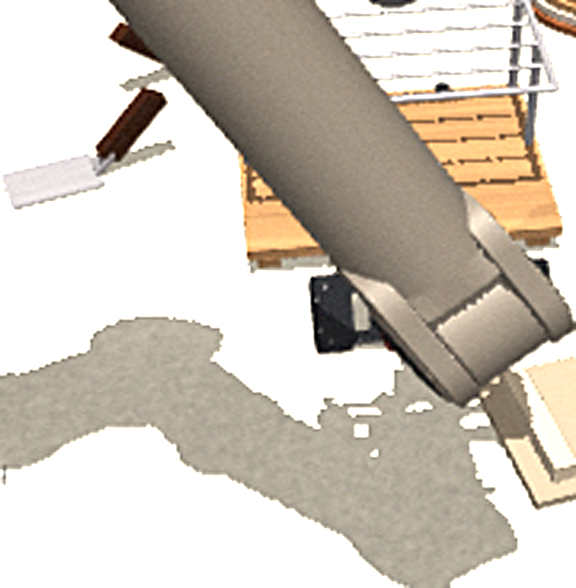

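```bash
python3 - <<'E'
from tilefit import *
L,r,s=lifter_now(); c=get_calibration("wrist")
M=np.array([(-.055,.055,.009),(-.055,-.055,.009),(.055,-.055,.009),(.055,.055,.009)])
print('obs (194.5,227),(344.5,227.5),(331,116.5),(208.5,117)')
for ox in(.003,.006,.010):
  for pit,zr in((0,0),(3,.0),(6,0)):
    rr=R.from_euler('y',np.radians(pit))
    # pivot: far end resting on blade tip at lifter x .0475, z .003
    t=np.array([ox,0.0037,.003]); piv=np.array([.0475,0.0037,.003]); T=piv+rr.apply(M+t-piv)
    print(ox,pit,proj(L+r.apply(T),c,True).round(1).tolist())
E
```

```text
obs (194.5,227),(344.5,227.5),(331,116.5),(208.5,117)
0.003 0 [[195.7, 230.7], [343.0, 230.8], [330.9, 115.9], [209.2, 116.2]]
0.003 3 [[194.2, 227.5], [344.3, 227.5], [330.8, 116.0], [209.4, 116.2]]
0.003 6 [[192.8, 223.8], [345.7, 223.8], [330.7, 116.0], [209.5, 116.3]]
0.006 0 [[196.1, 227.0], [342.7, 227.0], [330.6, 113.5], [209.6, 113.7]]
0.006 3 [[194.6, 223.7], [344.0, 223.8], [330.4, 113.6], [209.8, 113.9]]
0.006 6 [[193.2, 220.1], [345.3, 220.1], [330.3, 113.8], [209.9, 114.0]]
0.01 0 [[196.5, 222.0], [342.3, 222.1], [330.2, 110.2], [210.1, 110.5]]
0.01 3 [[195.2, 218.8], [343.5, 218.9], [330.0, 110.5], [210.3, 110.8]]
0.01 6 [[193.9, 215.3], [344.7, 215.3], [329.8, 110.9], [210.5, 111.1]]
```

```bash
cat >> plan.py <<'E'
def setgoal(off=(.003,.0037),z=.08,pitch=2.,back=0.):
    x,y,a=POS['setter']; Pw=np.array([x,y,z])+Rz(a).apply([-off[0]-back,-off[1],0]); report(); goto(Pw,a,np.radians(pitch))
    L,r,s=lifter_now(); e=Rz(a).inv().apply(L-[x,y,0]); print('lifter@setter mm',(e*1000).round(1))
E
python3 - <<'E'
from plan import *
setgoal(z=.085)
E
```

```text
t 22.25 lifter@rack [-190.4   12.8   82.7] tip [-142.9   12.8   84.3] yaw-rack deg -0.02 nose-up 2.02 roll 0.03 
F [-0.03  0.   -2.26] M [-1.32  0.23 -0.01] q [-0.03  0.48  0.43  2.12 -1.02  1.15  1.  ] w 0.018
GOAL lin [-0.4277  0.6616  0.4596] rot [-0.0481 -0.0001 -0.0432] minrows 3.6
lifter@setter mm [182.1 107.5  82.7]
```

```bash
python3 -m inch '[{"linear":[-0.01,0.016,0.011],"rot":[0,0,0]},{"linear":[-0.025,0.038,0.027],"rot":[0,0,0]},{"linear":[-0.04,0.062,0.043],"rot":[0,0,0]},{"linear":[-0.045,0.07,0.048],"rot":[0,0,0]},{"linear":[-0.045,0.07,0.048],"rot":[-0.002,0,-0.0018]},{"linear":[-0.045,0.07,0.048],"rot":[-0.005,0,-0.0045]},{"linear":[-0.045,0.07,0.048],"rot":[-0.008,0,-0.0072]},{"linear":[-0.045,0.07,0.048],"rot":[-0.01,0,-0.009]},{"linear":[-0.04,0.062,0.043],"rot":[-0.01,0,-0.009]},{"linear":[-0.025,0.038,0.027],"rot":[-0.008,0,-0.0072]},{"linear":[-0.015,0.023,0.016],"rot":[-0.004,0,-0.0036]},{"linear":[-0.005,0.008,0.006],"rot":[-0.001,0,-0.001]},{"linear":[0,0,0],"rot":[0,0,0]}]' >/dev/null; python3 - <<'E'
from plan import *
setgoal(z=.085)
E
```

```text
t 23.875 lifter@rack [-328.  -122.7   84.9] tip [-281.5 -113.2   86.6] yaw-rack deg 11.53 nose-up 1.99 roll 0.04 
F [ 0.31  0.63 -1.99] M [-1.32 -0.05  0.04] q [ 0.15  0.79  0.44  1.53 -0.86  1.51  1.  ] w 0.0179
GOAL lin [-0.062   0.025   0.0684] rot [-0.0005  0.     -0.0001] minrows 0.4
lifter@setter mm [20.1  2.4 84.9]
```

```bash
python3 -m inch '[{"linear":[-0.01,0.004,0.011],"rot":[0,0,0]},{"linear":[-0.02,0.008,0.023],"rot":[-0.0005,0,0]},{"linear":[-0.02,0.009,0.023],"rot":[0,0,0]},{"linear":[-0.012,0.004,0.012],"rot":[0,0,0]},{"linear":[0,0,0],"rot":[0,0,0]},{"linear":[0,0,0],"rot":[0,0,0]}]' >/dev/null; python3 - <<'E'
from plan import *
setgoal(z=.085)
p,dd=grab_frame("wrist"); cv2.imwrite("pics/w13.png",p)
p,dd=grab_frame("top"); cv2.imwrite("pics/t4.png",cv2.resize(p[120:260,265:440],None,fx=4,fy=4,interpolation=cv2.INTER_CUBIC))
E
```

```text
t 24.625 lifter@rack [-349.3 -133.6   85. ] tip [-302.8 -124.    86.7] yaw-rack deg 11.63 nose-up 2.0 roll -0.04 
F [ 0.02 -0.2  -3.44] M [-1.31 -0.09  0.03] q [ 0.18  0.82  0.45  1.47 -0.86  1.54  1.  ] w 0.0178
GOAL lin [-0.     -0.0008  0.0001] rot [ 0.0002 -0.     -0.0001] minrows 0.0
lifter@setter mm [-3.  -3.9 85. ]
```

View pics/w13.png

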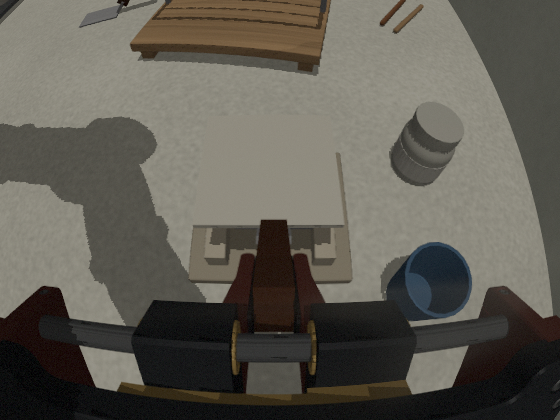

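View pics/t4.png

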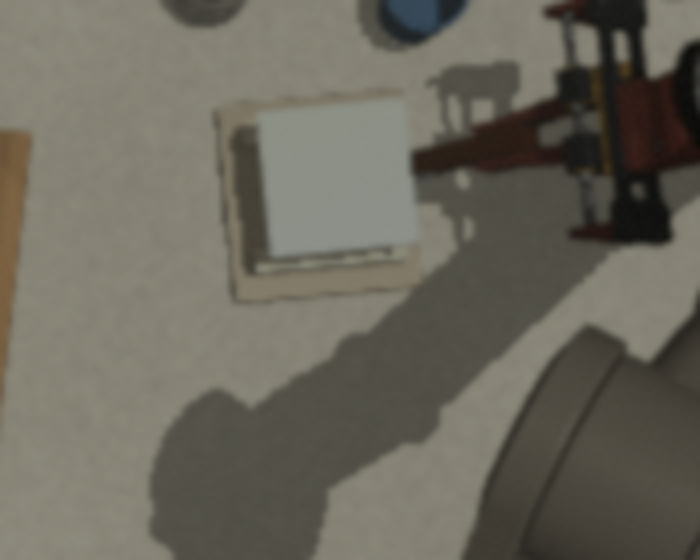

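```bash
cat > topfit.py <<'E'
from plan import *
c=get_calibration("top"); K=c['mtx']
def rayp(u,v,z):
    d=Rq(c['attitude']).apply([(u-K[0,2])/K[0,0],-(v-K[1,2])/K[1,1],-1]); return c['position']+d*(z-c['position'][2])/d[2]
def tilepos(uv,z):
    P=np.array([rayp(u,v,z) for u,v in uv]); x,y,a=POS['setter']
    Q=Rz(a).inv().apply(P-[x,y,0])*1000; print(Q.round(1).tolist(),'centre@setter',Q.mean(0).round(1)); d=P[2]-P[0]; print('diag',np.linalg.norm(d)*1000)
E
python3 - <<'E'
from topfit import *
tilepos([((x+.5)/4-.5+265,(y+.5)/4-.5+120) for x,y in [(258,110),(403,97),(420,242),(271,256)]],.099)
E
```

```text
[[53.7, -55.4, 99.0], [-55.7, -55.2, 99.0], [-56.7, 54.9, 99.0], [55.1, 55.2, 99.0]] centre@setter [-0.9 -0.1 99. ]
diag 156.06718854045113
```

```bash
python3 -m inch '[{"linear":[0.006,0,0.0054],"rot":[0,0,0]},{"linear":[0.0149,0,0.0134],"rot":[0,0,0]},{"linear":[0.0149,0,0.0134],"rot":[0,0,0]},{"linear":[0.0149,0,0.0134],"rot":[0,0,0]},{"linear":[0.0149,0,0.0134],"rot":[0,0,0]},{"linear":[0.0149,0,0.0134],"rot":[0,0,0]},{"linear":[0.0149,0,0.0134],"rot":[0,0,0]},{"linear":[0.006,0,0.0054],"rot":[0,0,0]},{"linear":[0,0,0],"rot":[0,0,0]}]' >/dev/null; python3 - <<'E'
from plan import *
setgoal(z=.045)
E
```

```text
t 25.85 lifter@rack [-349.5 -133.6   50.8] tip [-303.  -124.1   52.4] yaw-rack deg 11.61 nose-up 1.99 roll -0.03 
F [ 0.05 -0.8  -3.59] M [-1.29 -0.09 -0.01] q [ 0.19  0.86  0.43  1.48 -0.87  1.5   1.04] w 0.0177
GOAL lin [ 0.0176 -0.0009  0.0151] rot [ 0.0001  0.0001 -0.0001] minrows 0.1
lifter@setter mm [-3.2 -3.9 50.8]
```

```bash
for i in 1 2 3; do python3 -m inch '[{"linear":[0.0045,0,0.004],"rot":[0,0,0]},{"linear":[0.0045,0,0.004],"rot":[0,0,0]},{"linear":[0.0045,0,0.004],"rot":[0,0,0]},{"linear":[0.0045,0,0.004],"rot":[0,0,0]}]' >/dev/null; python3 - <<'E'
from plan import *
report()
E
done
```

```text
t 26.35 lifter@rack [-349.4 -133.7   44.8] tip [-302.9 -124.1   46.4] yaw-rack deg 11.62 nose-up 1.98 roll -0.04 
F [ 0.1   0.02 -3.63] M [-1.31 -0.11  0.05] q [ 0.19  0.87  0.43  1.48 -0.88  1.49  1.04] w 0.0178
t 26.85 lifter@rack [-349.4 -133.7   38.8] tip [-302.9 -124.1   40.4] yaw-rack deg 11.62 nose-up 1.99 roll -0.04 
F [ 1.1  -0.16 -2.53] M [-1.3  -0.08 -0.06] q [ 0.19  0.87  0.43  1.49 -0.88  1.49  1.05] w 0.0177
t 27.35 lifter@rack [-349.5 -133.8   32.9] tip [-303.  -124.2   34.5] yaw-rack deg 11.61 nose-up 1.98 roll -0.06 
F [ 0.8  -1.01 -2.21] M [-1.18 -0.05  0.06] q [ 0.19  0.88  0.43  1.49 -0.88  1.48  1.05] w 0.0176
```

```bash
for i in 1 2; do python3 -m inch '[{"linear":[0.004,0,0.0036],"rot":[0,0,0]},{"linear":[0.004,0,0.0036],"rot":[0,0,0]},{"linear":[0.004,0,0.0036],"rot":[0,0,0]},{"linear":[0.004,0,0.0036],"rot":[0,0,0]},{"linear":[0,0,0],"rot":[0,0,0]}]' >/dev/null; python3 - <<'E'
from plan import *
report()
E
done; python3 - <<'E'
from plan import *
p,dd=grab_frame("wrist"); cv2.imwrite("pics/w14.png",p)
c=get_calibration("wrist"); W=cloud(dd,c,True)
for u in (230,320): print((W[120:230:15,u]*1000).round(1).tolist())
p,dd=grab_frame("top"); cv2.imwrite("pics/t5.png",cv2.resize(p[120:260,265:440],None,fx=4,fy=4,interpolation=cv2.INTER_CUBIC))
E
```

```text
t 27.975 lifter@rack [-349.2 -133.6   27.4] tip [-302.7 -124.1   29.1] yaw-rack deg 11.62 nose-up 2.0 roll -0.03 
F [-0.15 -0.46 -1.48] M [-1.04 -0.06 -0.  ] q [ 0.19  0.89  0.43  1.49 -0.88  1.48  1.06] w 0.0177
t 28.6 lifter@rack [-349.6 -133.9   23. ] tip [-303.1 -124.3   24.7] yaw-rack deg 11.61 nose-up 2.01 roll -0.08 
F [-0.89 -1.84  4.67] M [-0.02  0.32  0.24] q [ 0.2   0.89  0.42  1.49 -0.89  1.47  1.06] w 0.0179
[[577.8, -35.2, 53.7], [580.4, -50.2, 52.4], [583.1, -65.2, 52.6], [585.3, -78.1, 51.3], [587.2, -90.4, 49.8], [589.5, -103.3, 50.6], [591.2, -114.5, 49.3], [586.8, -112.3, 16.5]]
[[651.2, -28.3, 54.7], [651.8, -42.9, 52.9], [652.2, -57.9, 52.8], [652.7, -71.3, 51.8], [653.2, -84.1, 51.0], [653.7, -96.2, 50.1], [654.3, -107.8, 49.2], [657.9, -107.3, 22.2]]
```

View pics/w14.png

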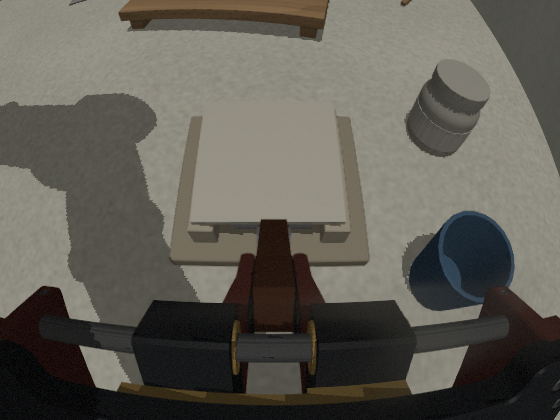

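View pics/t5.png

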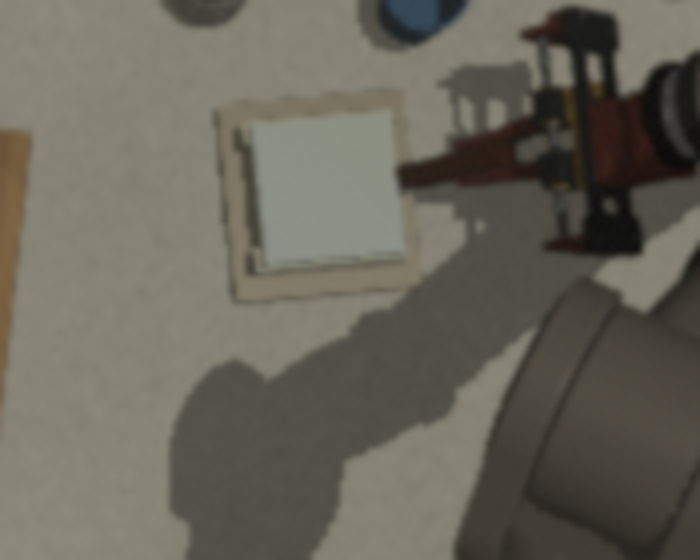

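```bash
python3 - <<'E'
from plan import *
a=cv2.imread("pics/w14.png"); b=cv2.imread("pics/w13.png")
cv2.imwrite("pics/c14.png",cv2.convertScaleAbs(cv2.resize(a[190:290,165:375],None,fx=3.8,fy=3.8,interpolation=cv2.INTER_CUBIC),alpha=1.6))
c=get_calibration("wrist"); p,dd=grab_frame("wrist"); W=cloud(dd,c,True)
print('slab',W[250,200],W[255,340],W[170,186],W[150,350]); print('bar',W[228,205],W[228,335])
print('bl',W[228:246:2,240,2].round(4),W[228:246:2,310,2].round(4))
print('bench',W[300,100],W[60,250])
L,r,s=lifter_now(); print(L)
E
```

```text
slab [ 0.56615678 -0.13572868  0.01569575] [ 0.67566944 -0.12827346  0.01565378] [ 0.53853786 -0.06423308  0.01700791] [ 0.68430952 -0.02482454  0.01424115]
bar [ 0.57356864 -0.12660595  0.04075321] [ 0.66686826 -0.11662571  0.0404135 ]
bl [0.0236 0.0156 0.0163 0.0157 0.0156 0.0166 0.0164 0.0158 0.0149] [0.0239 0.0157 0.0151 0.0152 0.0158 0.0162 0.0158 0.0157 0.0166]
bench [ 4.79738025e-01 -1.88034074e-01  4.60635914e-04] [ 5.68846356e-01  1.15272704e-01 -2.05287018e-04]
[ 0.61777521 -0.06847254  0.02308352]
```

View pics/c14.png

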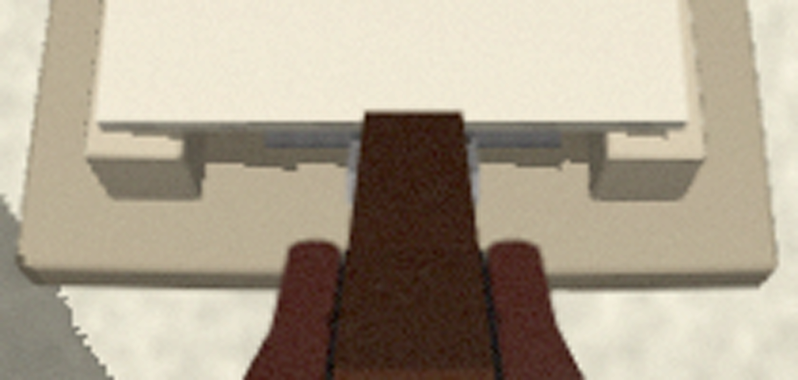

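```bash
python3 - <<'E'
from tilefit import *
c=get_calibration("wrist"); p,dd=grab_frame("wrist"); W=cloud(dd,c,True)
cv2.imwrite("pics/c15.png",cv2.convertScaleAbs(cv2.resize(p[90:240,170:370],None,fx=4,fy=4,interpolation=cv2.INTER_CUBIC),alpha=1.5))
for u in (215,240,270,300,325):
    print(u,(W[100:222:8,u]*1000).round(1)[:,1:].tolist())
x,y,a=POS['setter']
# plane fit in tile interior
A=W[115:215,215:325].reshape(-1,3); A=A[np.abs(A[:,2]-.05)<.012]; A=Rz(a).inv().apply(A-[x,y,0])
X=np.c_[A[:,0],A[:,1],np.ones(len(A))]; k=np.linalg.lstsq(X,A[:,2],rcond=None)[0]; print('plane slope deg x,y',np.degrees(k[:2]),'z0',k[2])
E
```

```text
215 [[40.8, -0.4], [-22.4, 53.8], [-31.6, 53.7], [-39.8, 53.0], [-48.1, 52.7], [-56.1, 52.5], [-63.1, 51.1], [-71.3, 52.0], [-78.1, 51.2], [-85.7, 51.9], [-92.5, 51.8], [-98.5, 50.4], [-105.0, 50.3], [-111.2, 50.1], [-117.6, 50.3], [-123.3, 49.5]]
240 [[41.8, 0.3], [-21.7, 54.4], [-30.3, 53.8], [-38.7, 53.3], [-46.5, 52.5], [-54.7, 52.6], [-62.0, 51.8], [-69.5, 51.8], [-76.7, 51.5], [-83.3, 50.8], [-90.0, 50.4], [-96.0, 49.1], [-103.2, 50.3], [-109.2, 49.6], [-114.8, 48.3], [-120.9, 48.3]]
270 [[44.5, 0.3], [-19.3, 54.3], [-28.3, 54.1], [-37.1, 54.1], [-45.1, 53.6], [-53.1, 53.3], [-60.0, 52.1], [-66.8, 51.0], [-74.0, 50.8], [-81.4, 51.3], [-87.7, 50.2], [-94.2, 49.8], [-101.3, 50.9], [-106.8, 49.2], [-112.8, 48.8], [-119.9, 51.0]]
300 [[48.1, 0.6], [-16.4, 54.3], [-24.8, 53.4], [-34.0, 53.6], [-41.3, 52.2], [-50.1, 52.9], [-57.8, 52.7], [-65.3, 52.5], [-71.7, 51.1], [-79.6, 52.2], [-85.2, 50.1], [-92.6, 51.1], [-98.3, 49.6], [-104.8, 49.7], [-110.6, 48.7], [-116.5, 48.2]]
325 [[51.9, 0.9], [-13.2, 54.1], [-21.9, 53.4], [-30.7, 53.1], [-39.8, 53.6], [-47.9, 53.4], [-53.9, 50.8], [-61.7, 50.8], [-69.4, 51.1], [-76.9, 51.4], [-83.2, 50.3], [-90.4, 50.8], [-96.7, 50.3], [-102.4, 48.8], [-109.0, 49.3], [-115.7, 50.4]]
plane slope deg x,y [3.05612382 0.06960977] z0 0.05181438703509809
```

View pics/c15.png

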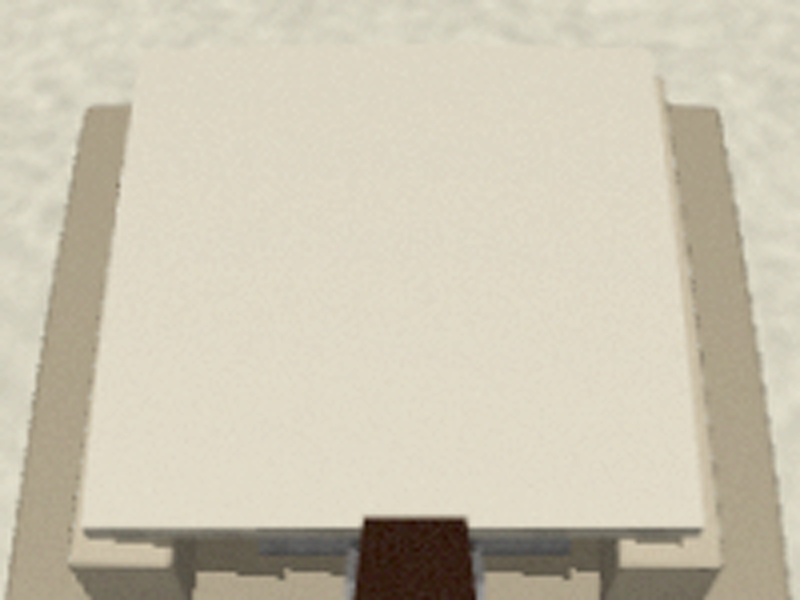

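The wood's lower front corner was pressing down on the tile's near edge: Fz rose about 6 N and the tile tipped 3° nose-up. I'll relieve it by raising 4 mm, then draw straight back.

```bash
python3 -m inch '[{"linear":[-0.003,0,-0.0027],"rot":[0,0,0]},{"linear":[-0.003,0,-0.0027],"rot":[0,0,0]},{"linear":[-0.003,0,-0.0027],"rot":[0,0,0]},{"linear":[-0.003,0,-0.0027],"rot":[0,0,0]},{"linear":[0,0,0],"rot":[0,0,0]}]' >/dev/null; python3 - <<'E'
from plan import *
setgoal(z=.027,back=.02)
c=get_calibration("wrist"); p,dd=grab_frame("wrist"); W=cloud(dd,c,True)
x,y,a=POS['setter']
A=W[115:215,215:325].reshape(-1,3); A=A[np.abs(A[:,2]-.05)<.012]; A=Rz(a).inv().apply(A-[x,y,0])
X=np.c_[A[:,0],A[:,1],np.ones(len(A))]; k=np.linalg.lstsq(X,A[:,2],rcond=None)[0]; print('plane slope deg x,y',np.degrees(k[:2]),'z0',k[2])
E
```

```text
t 29.425 lifter@rack [-349.3 -133.6   25.9] tip [-302.8 -124.    27.5] yaw-rack deg 11.62 nose-up 1.98 roll -0.03 
F [-0.34 -0.56 -1.93] M [-1.01 -0.01 -0.02] q [ 0.19  0.89  0.43  1.49 -0.88  1.47  1.06] w 0.0178
GOAL lin [-0.057  -0.0009  0.0567] rot [ 0.0001  0.0001 -0.0001] minrows 0.3
lifter@setter mm [-2.9 -3.9 25.9]
plane slope deg x,y [-0.06373355  0.03853054] z0 0.049538941869565395
```

```bash
python3 -m inch '[{"linear":[-0.007,0,0.0075],"rot":[0,0,0]},{"linear":[-0.0134,0,0.0149],"rot":[0,0,0]},{"linear":[-0.0134,0,0.0149],"rot":[0,0,0]},{"linear":[0,0,0],"rot":[0,0,0]}]' >/dev/null; python3 - <<'E'
from plan import *
setgoal(z=.026,back=.147)
E
```

```text
t 29.975 lifter@rack [-362.6 -136.3   26. ] tip [-316.1 -126.8   27.6] yaw-rack deg 11.57 nose-up 1.95 roll -0.04 
F [-0.75 -0.59 -1.26] M [-0.94 -0.09 -0.01] q [ 0.21  0.9   0.43  1.46 -0.88  1.49  1.06] w 0.018
GOAL lin [-0.357   0.      0.3971] rot [-0.0001  0.0003 -0.0003] minrows 2.1
lifter@setter mm [-16.5  -3.9  26. ]
```

```bash
python3 -m inch '[{"linear":[-0.018,0,0.02],"rot":[0,0,0]},{"linear":[-0.036,0,0.04],"rot":[0,0,0]},{"linear":[-0.036,0,0.04],"rot":[0,0,0]},{"linear":[-0.036,0,0.04],"rot":[0,0,0]},{"linear":[-0.036,0,0.04],"rot":[0,0,0]},{"linear":[-0.036,0,0.04],"rot":[0,0,0]},{"linear":[-0.036,0,0.04],"rot":[0,0,0]},{"linear":[-0.036,0,0.04],"rot":[0,0,0]},{"linear":[-0.036,0,0.04],"rot":[0,0,0]},{"linear":[-0.036,0,0.04],"rot":[0,0,0]},{"linear":[-0.018,0,0.02],"rot":[0,0,0]},{"linear":[0,0,0],"rot":[0,0,0]}]' >/dev/null; python3 - <<'E'
from plan import *
setgoal(z=.006,back=.147,pitch=0)
p,dd=grab_frame("top"); cv2.imwrite("pics/t6.png",cv2.resize(p[120:260,265:440],None,fx=4,fy=4,interpolation=cv2.INTER_CUBIC))
E
```

```text
t 31.475 lifter@rack [-494.1 -163.3   25.9] tip [-447.6 -153.7   27.5] yaw-rack deg 11.58 nose-up 1.97 roll -0.03 
F [-0.28  0.06 -1.49] M [-0.96 -0.02  0.03] q [ 0.38  1.04  0.45  1.17 -0.85  1.66  1.07] w 0.0179
GOAL lin [ 0.0568 -0.0003  0.0363] rot [-0.     -0.011  -0.0002] minrows 0.3
lifter@setter mm [-150.8   -3.8   25.9]
```

View pics/t6.png

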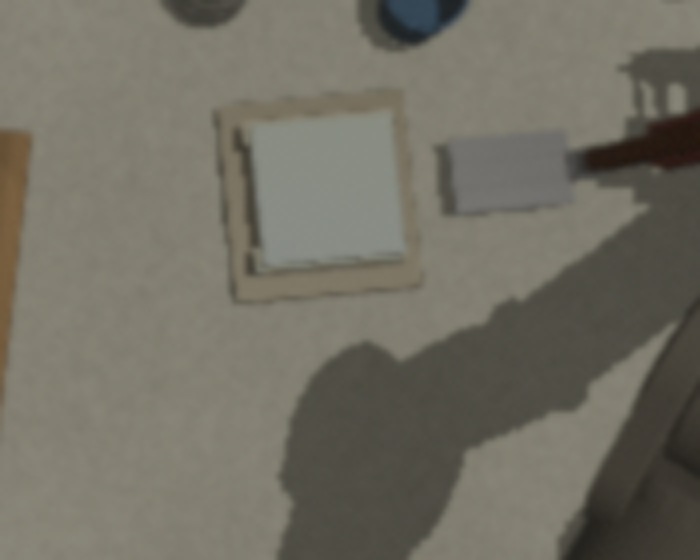

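```bash
python3 - <<'E'
from topfit import *
tilepos([((x+.5)/4-.5+265,(y+.5)/4-.5+120) for x,y in [(248,124),(390,112),(405,255),(261,271)]],.049)
E
python3 -m inch '[{"linear":[0.014,0,0.009],"rot":[0,-0.003,0]},{"linear":[0.014,0,0.009],"rot":[0,-0.003,0]},{"linear":[0.014,0,0.009],"rot":[0,-0.003,0]},{"linear":[0.014,0,0.009],"rot":[0,-0.002,0]},{"linear":[0,0,0],"rot":[0,0,0]},{"linear":[0,0,0],"rot":[0,0,0]}]' >/dev/null; python3 - <<'E'
from plan import *
setgoal(z=.001,back=.147,pitch=0)
E
```

```text
[[55.7, -55.3, 49.0], [-55.5, -54.6, 49.0], [-55.2, 58.0, 49.0], [57.1, 60.2, 49.0]] centre@setter [ 0.5  2.1 49. ]
diag 158.50683402215864
t 32.275 lifter@rack [-493.  -163.2    6.4] tip [-446.5 -153.7    6.4] yaw-rack deg 11.61 nose-up -0.0 roll -0.04 
F [ 0.46  0.57 -1.33] M [-0.96 -0.05 -0.02] q [ 0.36  1.04  0.46  1.21 -0.84  1.61  1.08] w 0.0176
GOAL lin [ 0.0159 -0.0011  0.0146] rot [ 0.0002  0.     -0.0002] minrows 0.1
lifter@setter mm [-149.8   -4.     6.4]
```

Tile centre is within about 2 mm of the middle. Next I lower the lifter onto the bench until contact is felt.

```bash
python3 -m inch '[{"linear":[0.0061,0,0.0051],"rot":[0,0,0]},{"linear":[0.0061,0,0.0051],"rot":[0,0,0]},{"linear":[0.0031,0,0.0026],"rot":[0,0,0]},{"linear":[0,0,0],"rot":[0,0,0]}]' >/dev/null; for i in 1 2; do python3 -m inch '[{"linear":[0.003,0,0.0026],"rot":[0,0,0]},{"linear":[0,0,0],"rot":[0,0,0]}]' >/dev/null;  python3 - <<'E'
from plan import *
report()
E
done
```

```text
t 33.025 lifter@rack [-4.930e+02 -1.632e+02  3.000e-01] tip [-4.464e+02 -1.537e+02  3.000e-01] yaw-rack deg 11.62 nose-up 0.0 roll -0.04 
F [-0.57  0.77 -1.82] M [-0.94 -0.03 -0.  ] q [ 0.36  1.04  0.46  1.21 -0.84  1.6   1.08] w 0.0179
t 33.275 lifter@rack [-4.930e+02 -1.633e+02 -1.000e-01] tip [-4.465e+02 -1.538e+02 -1.000e-01] yaw-rack deg 11.62 nose-up 0.01 roll -0.07 
F [ 0.37 -0.61  2.26] M [-0.46  0.15  0.05] q [ 0.36  1.04  0.46  1.21 -0.84  1.6   1.08] w 0.0177
```

```bash
python3 -m inch '[{"linear":[0,0,0],"rot":[0,0,0]},{"linear":[0,0,0],"rot":[0,0,0]},{"linear":[0,0,0],"rot":[0,0,0]},{"linear":[0,0,0],"rot":[0,0,0]},{"linear":[0,0,0],"rot":[0,0,0]},{"linear":[0,0,0],"rot":[0,0,0]}]' 0.7; python3 -m inch '[{"linear":[-0.02,0,0],"rot":[0,0,0]},{"linear":[-0.05,0,0],"rot":[0,0,0]},{"linear":[-0.1,0,0],"rot":[0,0,0]},{"linear":[-0.15,0,0],"rot":[0,0,0]},{"linear":[-0.15,0,0],"rot":[0,0,0]},{"linear":[-0.15,0,0],"rot":[0,0,0]},{"linear":[-0.05,0,0],"rot":[0,0,0]},{"linear":[0,0,0],"rot":[0,0,0]},{"linear":[0,0,0],"rot":[0,0,0]}]'; python3 - <<'E'
from plan import *
for n in("wrist","top","side"):
    p,dd=grab_frame(n); cv2.imwrite(f"pics/{n}9.png",p)
    if n=="wrist":
        c=get_calibration(n); np.save("pics/w9W.npy",cloud(dd,c,True))
print(bot.state()['time_s'])
E
```

```text
time_s: 34.02
ee_pos: [0.6425, -0.3068, 0.0578]
ee_rot: [0.314, 0.607, 0.673, -0.282]
wrist_force: [0.2, 0.4, -1.1]
width: 0.0619
time_s: 35.15
ee_pos: [0.6535, -0.4137, 0.1857]
ee_rot: [0.314, 0.607, 0.673, -0.282]
wrist_force: [0.5, -0.1, -0.8]
width: 0.0614
35.3
```

View pics/wrist9.png

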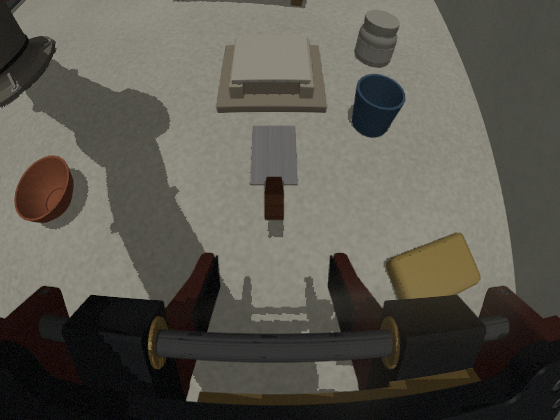

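View pics/side9.png

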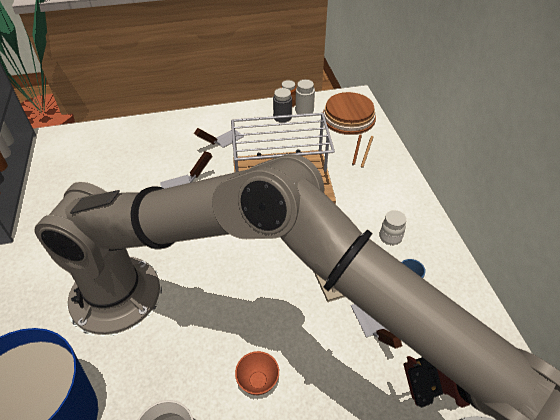

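```bash
python3 - <<'E'
from plan import *
W=np.load("pics/w9W.npy")
def pl(A):
    m=A.mean(0); u,s,v=np.linalg.svd(A-m); n=v[2]; return m.round(4),np.degrees(np.arccos(abs(n[2]))).round(2),(s[2]/len(A)**.5).round(4)
print('blade',pl(W[135:175,258:292].reshape(-1,3))); 
A=W[42:78,240:304].reshape(-1,3); A=A[(A[:,2]>.04)&(A[:,2]<.06)]; print('tile',pl(A))
a=cv2.imread("pics/top0.png"); b=cv2.imread("pics/top9.png")
for n,(u,v) in {'jar':(318,112),'cup':(370,118),'bowl':(427,260)}.items():
    t=a[v-14:v+15,u-14:u+15]; r=cv2.matchTemplate(b[v-24:v+25,u-24:u+25],t,cv2.TM_CCOEFF_NORMED); print(n,cv2.minMaxLoc(r)[1],np.subtract(cv2.minMaxLoc(r)[3],10))
E
```

```text
Traceback (most recent call last):
numpy.linalg.LinAlgError: SVD did not converge
```

View pics/top9.png

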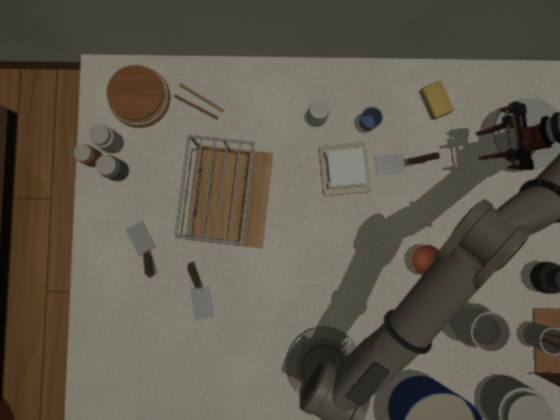

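```bash
python3 - <<'E'
from plan import *
W=np.load("pics/w9W.npy")
def pl(A):
    A=A[~np.isnan(A).any(1)]; m=A.mean(0); u,s,v=np.linalg.svd(A-m,full_matrices=False); n=v[2]; return len(A),m.round(4),np.degrees(np.arccos(abs(n[2]))).round(2),(s[2]/len(A)**.5).round(4)
print('blade',pl(W[135:175,258:292].reshape(-1,3))); 
A=W[42:78,240:304].reshape(-1,3); A=A[(A[:,2]>.04)&(A[:,2]<.06)]; print('tile',pl(A))
a=cv2.imread("pics/top0.png"); b=cv2.imread("pics/top9.png")
for n,(u,v) in {'jar':(318,112),'cup':(370,118)}.items():
    t=a[v-14:v+15,u-14:u+15]; r=cv2.matchTemplate(b[v-24:v+25,u-24:u+25],t,cv2.TM_CCOEFF_NORMED); print(n,cv2.minMaxLoc(r)[1],np.subtract(cv2.minMaxLoc(r)[3],10))
a=cv2.imread("pics/side0.png"); b=cv2.imread("pics/side9.png"); u,v=257,372
t=a[v-22:v+23,u-22:u+23]; r=cv2.matchTemplate(b[v-34:v+35,u-34:u+35],t,cv2.TM_CCOEFF_NORMED); print('bowl side',cv2.minMaxLoc(r)[1],np.subtract(cv2.minMaxLoc(r)[3],12))
print(bot.state()['joint_velocities'].round(3))
E
```

```text
blade (1354, array([ 0.6335, -0.2148,  0.0033]), np.float64(0.08), np.float64(0.0007))
tile (2292, array([ 0.6145, -0.0748,  0.0492]), np.float64(0.12), np.float64(0.0006))
jar 0.9995108842849731 [0 0]
cup 0.9996436238288879 [0 0]
bowl side 0.9931512475013733 [0 0]
[-0.001 -0.001  0.    -0.005 -0.     0.001 -0.002]
```

All checks agree, so I'm handing the job in.

```bash
python3 -c "
from cell import bot
print(bot.close_job(), bot.state()['time_s'])"
```

```text
the job is handed in; nothing more can be done
the job is handed in; nothing more can be done
```

The tile is on the middle of the two bars, and the lifter stands flat on the bench behind the slab. I handed the job in at about 35 s of the 72 s allowed; no verdict was reported.

I gripped the right-hand lifter and felt its blade onto the board. I then slid the tile to the stop, pushed the blade under until the tile met the handle, lifted it out, and lowered the blade between the bars. After drawing the lifter out I set it down and released it.

**Last checks**
- **Tile:** it lies flat (0.1°) with its top at 49 mm, which puts its underside on the bars. Its centre is about 2 mm from the middle and it is square to the slab.
- **Lifter:** the blade is flat (0.1°), with its top at about 3 mm, so its underside is on the bench.
- **Bystanders:** the jar, cup and bowl show no shift in the images.
- **Robot:** the gripper is open and clear of everything.

**What went less smoothly**
- **Insertion:** the push briefly took about 15 N at the wrist, which is under the 30 N limit.
- **Carry:** the tile's near edge rode a few mm up the handle foot, so it sat about 3 mm ahead of the blade's centre instead of 10 mm. The camera image and the depth data disagreed on how steeply it lay, by 1° to 5°.
- **Lowering:** the handle pressed the tile's near edge with about 6 N and tipped it 3°. I raised the lifter 4 mm before drawing it out, and the tile settled flat.

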